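Put the finished ceramics away in the push-open drawer

ROBOT

A 6-joint arm with a two-finger parallel gripper is mounted at the origin on the work surface. World frame = base frame: x ahead of the robot, y to its left, z up, the work surface at z = 0. Lengths are in m, angles in degrees, forces in N, time in s.
With the tool pointing down it reaches from about 0.375 to 0.925 m from the base axis. Payload 5.7 kg.
Tool frame: the origin (TCP) lies at the very end of the fingers, on their centre line; the grasp point (between the pads) lies 19 mm behind it; z points along the fingers, x is the direction in which the jaws open and shut, and the axes are right-handed (so a half turn about z gives the same grasp; the last joint's range is limited). The gripper opens to 85 mm and grips with 20 to 120 N. Pads are 22 mm wide; open, the fingers measure 114 mm over their backs; the gripper's body (76 mm by 85 mm) begins 54 mm behind the grasp point. The pads swing forward as they close: fully open they stand 13 mm farther back than shut.
Start: joints at [56.66, 20.558, 86.54, -0, 72.909, -6.595], TCP at [0.27, 0.536, 0.231] pointing down, gripper open.
Joint ranges: [-170.27, 170.27], [-57.76, 135], [12.27, 136.19], [-55.21, 235.2], [11.17, 155.16], [-170.74, 170.74]. Speed limits (degrees/s): [136.94, 136.94, 180, 180, 180, 180].

INTERFACE

Orientations are given as a 3x3 rotation matrix whose columns are the frame's x, y, z axes.
In Python, from plant import * gives the robot as it stands.
- The arm moves only by the tool carry_out, never from a script. Its argument "plan" is a list of rows, each a list of 2 entries, a list of its own where there are three numbers: the shift along the tool's x, y, z in cm, then the turn, a rotation vector about the tool's x, y, z in rad. A call has 1 to 20 rows; each row is the pose to reach, as a shift and turn from the pose commanded when the call began, along the tool's axes at that moment; what a row does not reach only later rows make up. A row lasts 1/8 s, in which the tool goes at most 62.5 mm and 10.7 degrees, less where a joint would pass 70% of its speed; a pose out of reach is approached as far as the arm can. A call with a gripper value outside its range is refused whole. "hand" is the closure, from 0 (fully open) to 1 (shut), set as the call begins (left out, the last holds). The fingers move at their own pace and stop on an object; the grip force is fixed at half the most. Time passes only in rows, so rows that repeat a pose let the fingers close. It gives the time, the measured TCP pose, the force and the opening at its end, in the units of the state.
- sense(): the state, without advancing time (a new reading comes with each control period).
- grab_frame(name): name is "scene" or "side" or "wrist"; returns the picture (480x640x3 uint8, red, green, blue); there is no depth.
- camera_params(name): a dict with "K" (3x3 intrinsics, pixels), "R" (3x3) and "t" (3): a world point X has camera coordinates R X + t; the wrist camera has in their place "tool_from_camera" (4x4, takes a point from camera to tool coordinates, whose origin is the TCP and whose axes are the tool frame's). Camera axes: x right, y down, z forward; pixel columns grow to the right and rows downward; lengths in m; the calibration is good to about 2 mm. The wrist camera is an equidistant fisheye: a pixel r from the principal point sees the ray r / f radians off the axis. A picture is of the moment at which its call begins: read the wrist's pose just before it. camera_params takes no time and is no camera call.
- close_job(): hands the job in, once; it reports no verdict.
Trained networks look in the newest picture that a camera, given by its name, has taken for a name from the list of things; names that differ only in an ending like _2 or _b are one class to them, and where a whole thing is asked for, a point or a joint stands for the part that bears it (a point fixed in the world has none). Each returns a list of dicts, best first, with "conf" (0 to 1); they miss things now and then, are a little off and sometimes report something else, mostly with a low value. They report only what shows in the picture. A call takes as long as a camera call. They do not tell look-alikes from the thing itself.
- search_frame(query, camera): "rect" ([left, top, right, bottom] in pixels, round what is visible of it).
The state is a dict: "time": time; "joint_positions": joint angles; "joint_vel": joint speeds; "tau": joint torques, N m; "eef_pos": TCP position; "eef_rot": TCP orientation; "force": force on the tool from outside, world axes, zero at the start; "ft_torque": the same for the moment, N m; "width": finger opening in m.
Only numpy, scipy, OpenCV 4.12 (cv2) and the standard library are available. Lean on these libraries where they do the work, as an engineer would, in place of code of your own. Each camera call takes 0.05 s, during which the arm holds its last target.

TASK

Pop the push-open drawer of the little chest by pressing its blue front, and pull it out: inside, one half holds a sample bird and the other half a sample lemon. Put every bird and every lemon lying on the bench into the half with its own kind, on the drawer's floor and not stacked, then push the drawer in until it latches and make sure that it has stayed shut. Leave the mug, the bowl and the glaze jar where they stand.

Things in the scene. Friction and masses are not known exactly. Their poses are not given: they have to be found in the camera images.
- chest: low wooden chest fixed to the bench, 240 deep (x) x 300 wide (y) x 74 mm high, with one drawer behind a blue front. Origin at the centre of its underside; its x axis points from the front into the chest, away from the robot (turned up to about 9 degrees), so the front looks to its -x. Its front edges (top, sides) lie at x = -120 mm
- drawer (a joint): slide of the drawer along the chest's -x, m: about 0 = shut and latched; 0.160 = fully out (stop); -0.010 = fully pressed in (stop). Push-push latch: press to about -0.009 or the stop and let go. From shut this frees it and a spring throws it out to 0.05-0.10; from out it makes it latch at 0. Let go sooner, it stays as it was (shut, or springs out)
- drawer_front (a point): centre of the outer face of the drawer's blue front, 40 mm above the bench; moves with the drawer, axes as the chest's. Panel 274 wide x 64 high x 12 mm thick, upper edge at 72 mm, can be pinched from above once out. Shut, it stands 15 mm ahead of the chest's front edges. It slides with 1 N friction and stays where left, but the last 55 mm in go against the spring (4 to 7 N)
- drawer_floor (a point): centre of the drawer's inner floor (upper face, 13 mm above the bench), 87 mm behind drawer_front; axes as the chest's. Inside 150 mm deep (x) x 260 mm wide (y); a 5 mm partition along x at y = 0 parts it into two halves; walls and partition 42 mm high. Fully out, the whole inside is clear of the chest
- bay_left (a point): centre of the floor of the drawer's left half (chest's +y), 128 mm wide (y) x 150 mm deep (x), 13 mm above the bench; moves with the drawer
- bay_right (a point): centre of the floor of the drawer's right half (chest's -y), 128 mm wide (y) x 150 mm deep (x), 13 mm above the bench; moves with the drawer
- bird_sample: the sample bird, just like the other birds (52 x 25 x 38 mm, origin at the centre of its underside, x to the beak), lying across the drawer in the back outer corner of one half; which half varies; it may slide some mm, up to about 20, as the drawer moves
- lemon_sample: the sample lemon, just like the other lemons (54 x 29 x 29 mm, origin at the centre of its underside, x along its length), lying across the drawer in the back outer corner of the other half; it may slide some mm, up to about 20, as the drawer moves
- bird0: a glazed white ceramic bird, red comb and spots, orange beak, 52 long x 25 wide x 38 mm high, 25 to 50 g; its body can be gripped across as a block 40 long x 24 wide x 24 mm high, the head stands on its +x end. Origin at the centre of its underside, x to the beak, z up. Starts on the bench top; absent in some starts
- bird1: a glazed white ceramic bird, red comb and spots, orange beak, 52 long x 25 wide x 38 mm high, 25 to 50 g; its body can be gripped across as a block 40 long x 24 wide x 24 mm high, the head stands on its +x end. Origin at the centre of its underside, x to the beak, z up. Starts on the bench top; absent in some starts
- bird2: a glazed white ceramic bird, red comb and spots, orange beak, 52 long x 25 wide x 38 mm high, 25 to 50 g; its body can be gripped across as a block 40 long x 24 wide x 24 mm high, the head stands on its +x end. Origin at the centre of its underside, x to the beak, z up. Starts on the bench top; absent in some starts
- lemon0: a glazed yellow ceramic lemon with a green leaf, 54 long x 29 wide x 29 mm high, 35 to 70 g; can be gripped across as a block 40 long x 28 wide x 28 mm high. Origin at the centre of its underside, x along its length, z up. Starts on the bench top; absent in some starts
- lemon1: a glazed yellow ceramic lemon with a green leaf, 54 long x 29 wide x 29 mm high, 35 to 70 g; can be gripped across as a block 40 long x 28 wide x 28 mm high. Origin at the centre of its underside, x along its length, z up. Starts on the bench top; absent in some starts
- lemon2: a glazed yellow ceramic lemon with a green leaf, 54 long x 29 wide x 29 mm high, 35 to 70 g; can be gripped across as a block 40 long x 28 wide x 28 mm high. Origin at the centre of its underside, x along its length, z up. Starts on the bench top; absent in some starts
- mug: blue mug, 76 mm across without its handle, 85 mm high; must be left standing where it is. Origin at the centre of its underside
- bowl: blue bowl, 120 mm across, 45 mm high; must be left standing where it is. Origin at the centre of its underside
- glaze_jar: amber jar with a red cap, 54 mm across, 75 mm high; must be left standing where it is. Origin at the centre of its underside
Not all that is in view belongs to the job. What is shaped like the lemon1 but pink is not meant.

How it is judged (in metres and radians):
On the way, in this order (a step that is already met when the one before it is completed fails the run):
1. the latch is released and the drawer has come out (more than 30 mm) (value of joint drawer above 0.03 m), for 0.2 s.
2. every bird and lemon lies on the drawer's floor, birds in the half with the sample bird, lemons in the half with the sample lemon ((((y of bird_sample in the frame of drawer_floor between 0.012 and 0.13 m and x of bird_sample in the frame of drawer_floor between -0.075 and 0.075 m and z of bird_sample in the frame of drawer_floor between -0.01 and 0.026 m) and (y of bird0 in the frame of drawer_floor between 0.012 and 0.13 m and x of bird0 in the frame of drawer_floor between -0.075 and 0.075 m and z of bird0 in the frame of drawer_floor between -0.01 and 0.026 m) and (y of bird1 in the frame of drawer_floor between 0.012 and 0.13 m and x of bird1 in the frame of drawer_floor between -0.075 and 0.075 m and z of bird1 in the frame of drawer_floor between -0.01 and 0.026 m) and (y of bird2 in the frame of drawer_floor between 0.012 and 0.13 m and x of bird2 in the frame of drawer_floor between -0.075 and 0.075 m and z of bird2 in the frame of drawer_floor between -0.01 and 0.026 m) and (y of lemon_sample in the frame of drawer_floor between -0.13 and -0.012 m and x of lemon_sample in the frame of drawer_floor between -0.075 and 0.075 m and z of lemon_sample in the frame of drawer_floor between -0.01 and 0.026 m) and (y of lemon0 in the frame of drawer_floor between -0.13 and -0.012 m and x of lemon0 in the frame of drawer_floor between -0.075 and 0.075 m and z of lemon0 in the frame of drawer_floor between -0.01 and 0.026 m) and (y of lemon1 in the frame of drawer_floor between -0.13 and -0.012 m and x of lemon1 in the frame of drawer_floor between -0.075 and 0.075 m and z of lemon1 in the frame of drawer_floor between -0.01 and 0.026 m) and (y of lemon2 in the frame of drawer_floor between -0.13 and -0.012 m and x of lemon2 in the frame of drawer_floor between -0.075 and 0.075 m and z of lemon2 in the frame of drawer_floor between -0.01 and 0.026 m)) or ((y of bird_sample in the frame of drawer_floor between -0.13 and -0.012 m and x of bird_sample in the frame of drawer_floor between -0.075 and 0.075 m and z of bird_sample in the frame of drawer_floor between -0.01 and 0.026 m) and (y of bird0 in the frame of drawer_floor between -0.13 and -0.012 m and x of bird0 in the frame of drawer_floor between -0.075 and 0.075 m and z of bird0 in the frame of drawer_floor between -0.01 and 0.026 m) and (y of bird1 in the frame of drawer_floor between -0.13 and -0.012 m and x of bird1 in the frame of drawer_floor between -0.075 and 0.075 m and z of bird1 in the frame of drawer_floor between -0.01 and 0.026 m) and (y of bird2 in the frame of drawer_floor between -0.13 and -0.012 m and x of bird2 in the frame of drawer_floor between -0.075 and 0.075 m and z of bird2 in the frame of drawer_floor between -0.01 and 0.026 m) and (y of lemon_sample in the frame of drawer_floor between 0.012 and 0.13 m and x of lemon_sample in the frame of drawer_floor between -0.075 and 0.075 m and z of lemon_sample in the frame of drawer_floor between -0.01 and 0.026 m) and (y of lemon0 in the frame of drawer_floor between 0.012 and 0.13 m and x of lemon0 in the frame of drawer_floor between -0.075 and 0.075 m and z of lemon0 in the frame of drawer_floor between -0.01 and 0.026 m) and (y of lemon1 in the frame of drawer_floor between 0.012 and 0.13 m and x of lemon1 in the frame of drawer_floor between -0.075 and 0.075 m and z of lemon1 in the frame of drawer_floor between -0.01 and 0.026 m) and (y of lemon2 in the frame of drawer_floor between 0.012 and 0.13 m and x of lemon2 in the frame of drawer_floor between -0.075 and 0.075 m and z of lemon2 in the frame of drawer_floor between -0.01 and 0.026 m)))), for 0.3 s.
At the end, for the whole second after the job is handed in: Drawer shut and latched (within 4 mm of its shut place, unheld); every bird in the half with the sample bird, every lemon in the half with the sample lemon: origins inside that half, 12 mm or more from the partition's middle plane, at most 26 mm above the floor; all at rest (value of joint drawer between -0.004 and 0.004 m and (((y of bird_sample in the frame of drawer_floor between 0.012 and 0.13 m and x of bird_sample in the frame of drawer_floor between -0.075 and 0.075 m and z of bird_sample in the frame of drawer_floor between -0.01 and 0.026 m) and (y of bird0 in the frame of drawer_floor between 0.012 and 0.13 m and x of bird0 in the frame of drawer_floor between -0.075 and 0.075 m and z of bird0 in the frame of drawer_floor between -0.01 and 0.026 m) and (y of bird1 in the frame of drawer_floor between 0.012 and 0.13 m and x of bird1 in the frame of drawer_floor between -0.075 and 0.075 m and z of bird1 in the frame of drawer_floor between -0.01 and 0.026 m) and (y of bird2 in the frame of drawer_floor between 0.012 and 0.13 m and x of bird2 in the frame of drawer_floor between -0.075 and 0.075 m and z of bird2 in the frame of drawer_floor between -0.01 and 0.026 m) and (y of lemon_sample in the frame of drawer_floor between -0.13 and -0.012 m and x of lemon_sample in the frame of drawer_floor between -0.075 and 0.075 m and z of lemon_sample in the frame of drawer_floor between -0.01 and 0.026 m) and (y of lemon0 in the frame of drawer_floor between -0.13 and -0.012 m and x of lemon0 in the frame of drawer_floor between -0.075 and 0.075 m and z of lemon0 in the frame of drawer_floor between -0.01 and 0.026 m) and (y of lemon1 in the frame of drawer_floor between -0.13 and -0.012 m and x of lemon1 in the frame of drawer_floor between -0.075 and 0.075 m and z of lemon1 in the frame of drawer_floor between -0.01 and 0.026 m) and (y of lemon2 in the frame of drawer_floor between -0.13 and -0.012 m and x of lemon2 in the frame of drawer_floor between -0.075 and 0.075 m and z of lemon2 in the frame of drawer_floor between -0.01 and 0.026 m)) or ((y of bird_sample in the frame of drawer_floor between -0.13 and -0.012 m and x of bird_sample in the frame of drawer_floor between -0.075 and 0.075 m and z of bird_sample in the frame of drawer_floor between -0.01 and 0.026 m) and (y of bird0 in the frame of drawer_floor between -0.13 and -0.012 m and x of bird0 in the frame of drawer_floor between -0.075 and 0.075 m and z of bird0 in the frame of drawer_floor between -0.01 and 0.026 m) and (y of bird1 in the frame of drawer_floor between -0.13 and -0.012 m and x of bird1 in the frame of drawer_floor between -0.075 and 0.075 m and z of bird1 in the frame of drawer_floor between -0.01 and 0.026 m) and (y of bird2 in the frame of drawer_floor between -0.13 and -0.012 m and x of bird2 in the frame of drawer_floor between -0.075 and 0.075 m and z of bird2 in the frame of drawer_floor between -0.01 and 0.026 m) and (y of lemon_sample in the frame of drawer_floor between 0.012 and 0.13 m and x of lemon_sample in the frame of drawer_floor between -0.075 and 0.075 m and z of lemon_sample in the frame of drawer_floor between -0.01 and 0.026 m) and (y of lemon0 in the frame of drawer_floor between 0.012 and 0.13 m and x of lemon0 in the frame of drawer_floor between -0.075 and 0.075 m and z of lemon0 in the frame of drawer_floor between -0.01 and 0.026 m) and (y of lemon1 in the frame of drawer_floor between 0.012 and 0.13 m and x of lemon1 in the frame of drawer_floor between -0.075 and 0.075 m and z of lemon1 in the frame of drawer_floor between -0.01 and 0.026 m) and (y of lemon2 in the frame of drawer_floor between 0.012 and 0.13 m and x of lemon2 in the frame of drawer_floor between -0.075 and 0.075 m and z of lemon2 in the frame of drawer_floor between -0.01 and 0.026 m))) and linear speed of each of bird_sample, bird0, bird1, bird2, lemon_sample, lemon0, lemon1, lemon2 below 0.03 m/s); the robot touches nothing.
It fails at once if the mug is moved more than 30 mm (distance of mug from where it was at the start of the episode above 0.03 m).
It fails at once if the bowl is moved more than 30 mm (distance of bowl from where it was at the start of the episode above 0.03 m).
It fails at once if the glaze jar is moved more than 30 mm (distance of glaze_jar from where it was at the start of the episode above 0.03 m).
Of bird0, bird1, bird2, lemon0, lemon1, lemon2 only 3 to 5 are there at a start; the rules pass over those that are not, and their reading is None.
At some moment in a run one of bird0, bird1, bird2, lemon0, lemon1, lemon2 may be knocked a few centimetres aside while the robot is not near it.
Once in a run the grip may slacken for a moment while it holds something.
It also fails if it takes over 210 s, if anything falls off the work surface, if the arm or the gripper's body presses on something with over 40 N, if the wrist force passes 120 N, or if a joint passes its speed limit or range.

## Working session

There is one attempt and no reset: what is moved stays moved. The work goes in short steps, Python scripts to look and compute and a tool call to move; the robot and the scene stay as the last step left them, time stands still between calls to the robot, and variables do not carry over. Pictures are saved under pics/ and viewed, and the job is handed in when it is done.

Besides the shell and the picture viewer there is one more tool, called in YAML: its name, and indented under it one key for each argument. carry_out: Moves the arm, as the interface text tells. Its arguments: {"type":"object","properties":{"plan":{"type":"array"},"hand":{"type":"number"}},"required":["plan"]}

```bash
mkdir -p pics; ls; python3 - <<'E'
from plant import *
import cv2
s=sense();print({k:s[k] for k in('time','eef_pos','eef_rot','force','width')})
for c in('scene','side','wrist'):
    cv2.imwrite(f'pics/{c}0.png',grab_frame(c)[:,:,::-1]);print(c,camera_params(c))
E
```

```text
pics
{'time': 0.0, 'eef_pos': array([0.26964339, 0.53520271, 0.23041931]), 'eef_rot': array([[ 4.50001012e-01,  8.93027445e-01, -1.03571261e-03],
       [ 8.93025998e-01, -4.50002161e-01, -1.61940034e-03],
       [-1.91224187e-03, -1.96186498e-04, -9.99998152e-01]]), 'force': array([-0.21132115, -0.28314246, -0.60856343]), 'width': 0.08532673504500002}
scene {'K': array([[601.03955519,   0.        , 315.2913977 ],
       [  0.        , 601.03955519, 231.67314366],
       [  0.        ,   0.        ,   1.        ]]), 'R': array([[ 0.48765795,  0.87296411,  0.01110768],
       [ 0.47255802, -0.25324103, -0.84413145],
       [-0.73408354,  0.41689644, -0.53602119]]), 't': array([-0.28516093, -0.19135249,  1.79439438])}
side {'K': array([[529.14057737,   0.        , 316.72868137],
       [  0.        , 529.14057737, 244.70136041],
       [  0.        ,   0.        ,   1.        ]]), 'R': array([[-0.99000131, -0.1397658 , -0.01905066],
       [-0.09132069,  0.73798491, -0.66860961],
       [ 0.10750785, -0.66018467, -0.74336954]]), 't': array([0.53645025, 0.04682614, 1.10759452])}
wrist {'K': array([[371.64829954,   0.        , 318.38338235],
       [  0.        , 371.64829954, 240.48597047],
       [  0.        ,   0.        ,   1.        ]]), 'tool_from_camera': array([[ 9.99999837e-01,  5.17101457e-05, -5.67793353e-04,
        -1.12915777e-03],
       [ 1.15112459e-04,  9.57057609e-01,  2.89897774e-01,
        -7.36306310e-02],
       [ 5.58401605e-04, -2.89897792e-01,  9.57057448e-01,
        -1.42591234e-01],
       [ 0.00000000e+00,  0.00000000e+00,  0.00000000e+00,
         1.00000000e+00]])}
```

View pics/scene0.png

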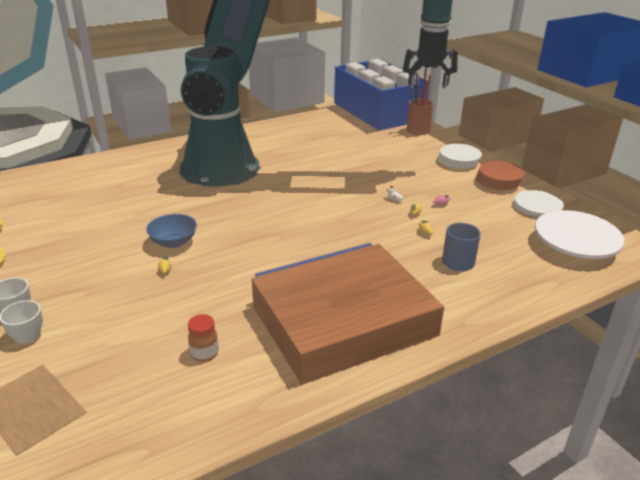

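View pics/side0.png

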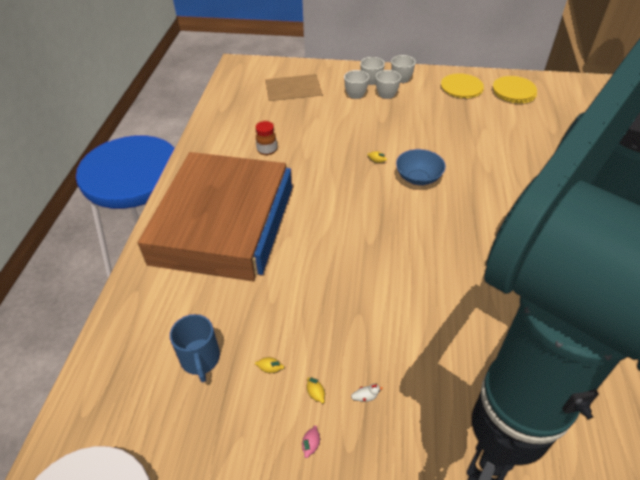

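View pics/wrist0.png

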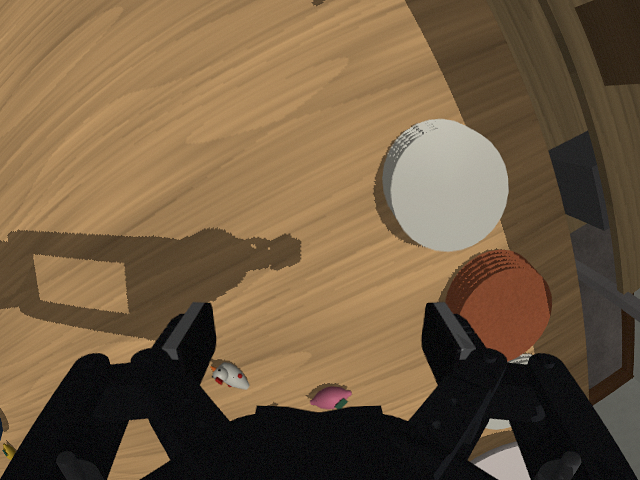

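The scene shows the chest (scene 345,305). On the bench are one white bird (side 366,393) and yellow lemons at side (270,365), (316,390) and (377,157). The pink look-alike is at side (311,440). Next I measure their positions.

```bash
cat > h.py <<'E'
from plant import *
import numpy as np, cv2
def ray(c,u,v,s=None):
    p=camera_params(c);K=p['K']
    if c!='wrist':
        d=np.linalg.solve(K,[u,v,1.]);R=p['R'];return -R.T@p['t'],R.T@d
    s=s or sense()
    x=np.array([u-K[0,2],v-K[1,2]])/K[0,0];th=np.linalg.norm(x)
    d=np.r_[x/max(th,1e-9)*np.sin(th),np.cos(th)]
    T=p['tool_from_camera'];R=np.array(s['eef_rot'])
    return R@T[:3,3]+s['eef_pos'],R@T[:3,:3]@d
def on(c,u,v,z,s=None):
    o,d=ray(c,u,v,s);return o+d*(z-o[2])/d[2]
def proj(c,X,s=None):
    p=camera_params(c);K=p['K'];X=np.atleast_2d(X)
    if c!='wrist':
        q=(p['R']@X.T).T+p['t'];q=(K@q.T).T;return q[:,:2]/q[:,2:]
    s=s or sense();T=p['tool_from_camera'];R=np.array(s['eef_rot'])
    q=(X-s['eef_pos'])@R; q=(q-T[:3,3])@T[:3,:3]
    r=np.hypot(q[:,0],q[:,1]);th=np.arctan2(r,q[:,2])
    return np.c_[q[:,0]/r*th*K[0,0]+K[0,2],q[:,1]/r*th*K[0,0]+K[1,2]]
def save(c,name,crop=None,k=1):
    im=grab_frame(c)[:,:,::-1]
    if crop: l,t,r,b=crop;im=im[t:b,l:r]
    im=cv2.resize(im,None,fx=k,fy=k,interpolation=cv2.INTER_CUBIC);cv2.imwrite('pics/'+name+'.png',im)
def tool(dx):  # world shift -> tool cm
    return np.round(np.array(sense()['eef_rot']).T@np.array(dx)*100,2)
E
python3 - <<'E'
from h import *
for c in('scene','side'):
    grab_frame(c)
    for q in('bird0','lemon0','mug','bowl','glaze_jar','chest','drawer_front'):
        for d in search_frame(q,c):
            r=d['rect'];u,v=(r[0]+r[2])/2,(r[1]+r[3])/2
            print(c,q,round(d['conf'],2),np.round(r),np.round(on(c,u,v,.014)[:2],3))
save('side','chest_s',(130,140,310,290),4);save('scene','chest_c',(240,230,450,380),3.7)
save('side','obj_s',(230,330,410,470),4)
print(sense()['time'])
E
```

```text
scene bird0 0.52 [389. 186. 403. 201.] [0.399 0.356]
scene lemon0 0.73 [160. 256. 172. 272.] [ 0.425 -0.296]
scene lemon0 0.53 [432. 195. 452. 203.] [0.484 0.446]
scene lemon0 0.48 [250. 242. 445. 389.] [ 0.77  -0.029]
scene mug 0.95 [442. 221. 482. 270.] [0.682 0.345]
scene bowl 0.89 [147. 213. 200. 246.] [ 0.294 -0.236]
scene glaze_jar 0.78 [191. 312. 218. 362.] [ 0.694 -0.304]
scene chest 0.63 [252. 241. 445. 386.] [ 0.765 -0.025]
scene drawer_front 0.74 [257. 243. 370. 276.] [0.568 0.005]
scene drawer_front 0.2 [145. 212. 201. 250.] [ 0.299 -0.239]
side bird0 0.86 [353. 383. 379. 400.] [0.407 0.343]
side bird0 0.72 [250. 167. 292. 272.] [ 0.654 -0.048]
side lemon0 0.87 [300. 423. 319. 458.] [0.491 0.441]
side lemon0 0.86 [307. 379. 327. 403.] [0.491 0.354]
side lemon0 0.67 [251. 356. 284. 372.] [0.586 0.314]
side lemon0 0.48 [367. 151. 389. 160.] [ 0.427 -0.304]
side mug 0.64 [169. 316. 220. 383.] [0.727 0.301]
side bowl 0.55 [394. 147. 447. 186.] [ 0.321 -0.273]
side glaze_jar 0.57 [258. 120. 277. 156.] [ 0.721 -0.345]
side chest 0.66 [138. 152. 292. 275.] [ 0.784 -0.05 ]
side drawer_front 0.59 [252. 167. 292. 270.] [ 0.652 -0.05 ]
1.1
```

View pics/chest_s.png

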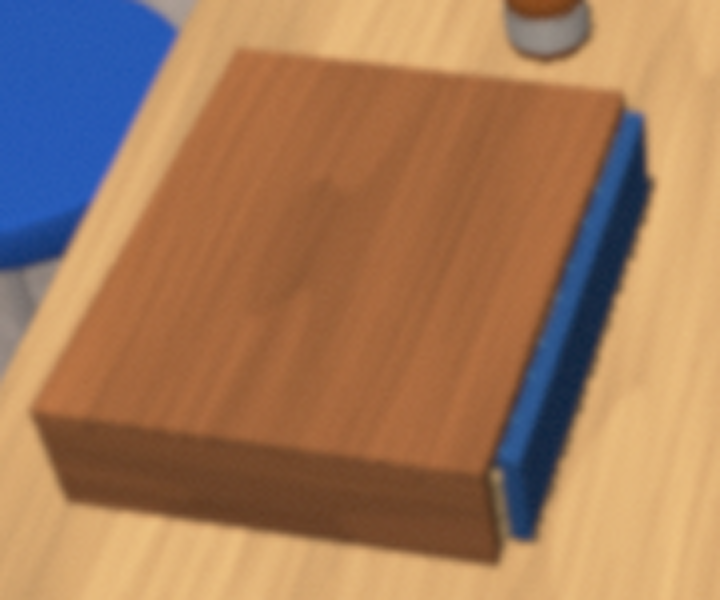

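View pics/chest_c.png

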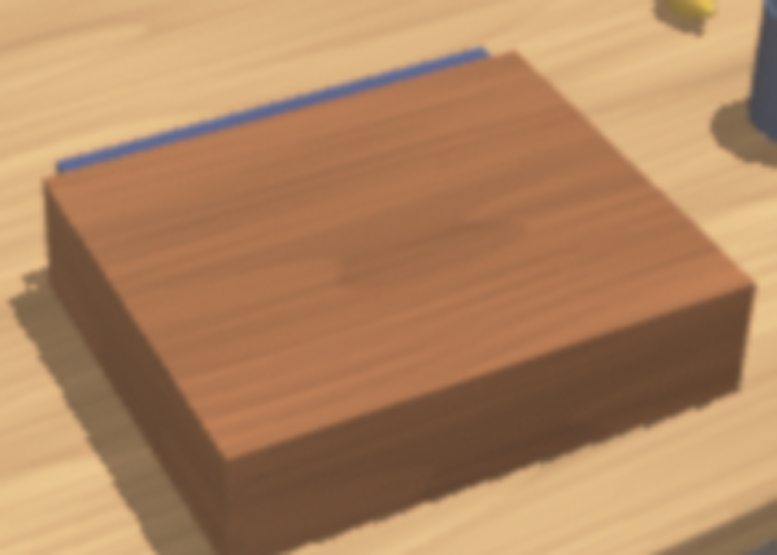

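View pics/obj_s.png

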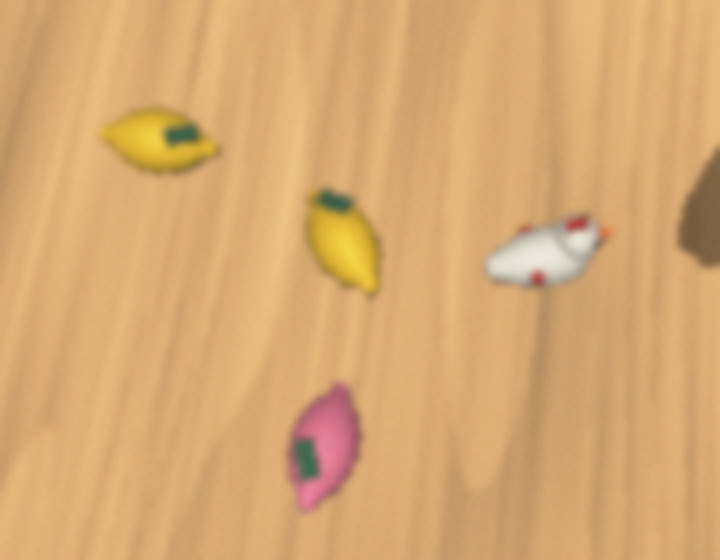

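The crop confirms two yellow lemons at side (270,365) and (316,390) and a bird at (367,393) with its beak to the right. The pink decoy at (311,441) is left alone.

```bash
python3 - <<'E'
from h import *
from scipy.optimize import least_squares
S=np.array([(238,48),(623,93),(488,472),(35,411)])/4.+[130,140]-.4
C=np.array([(46,182),(516,53),(752,287),(228,460)])/3.7+[240,230]-.4
# corners chest frame: side order: back-right(far, y-), front-right, front-left, back-left
L=np.array([(.12,-.15),(-.12,-.15),(-.12,.15),(.12,.15)])
Lc=np.array([(-.12,-.15),(-.12,.15),(.12,.15),(.12,-.15)])
def W(p,l,z=.074):
    a=p[2];R=np.array([[np.cos(a),-np.sin(a)],[np.sin(a),np.cos(a)]]);return np.c_[l@R.T+p[:2],np.full(len(l),z)]
f=lambda p:np.r_[(proj('side',W(p,L))-S).ravel(),(proj('scene',W(p,Lc))-C).ravel()]
r=least_squares(f,[.78,-.03,0]);p=r.x;print(p,np.degrees(p[2]),np.round(r.fun,1))
print('front c',W(p,np.array([[-.135,0]])))
def od(c,pts,z): return [np.round(on(c,*q,z)[:2],3) for q in pts]
k=lambda P:np.array(P)/4.+[230,330]-.4
print('lem A ends',od('side',k([(103,133),(219,149)]),.014))
print('lem B ends',od('side',k([(312,195),(374,294)]),.014))
print('bird tail,beak',od('side',k([(488,266)]),.012),od('side',k([(608,232)]),.026))
save('side','lemC',(350,130,460,200),6);save('scene','lemC2',(130,200,210,290),6)
E
```

```text
[ 0.76637302 -0.03639031 -0.05339927] -3.059552715008205 [-0.1 -0.3  0.7 -0.8 -0.6  0.3 -0.9 -0.3 -1.2 -0.7 -0.5 -0.8  1.4 -1.
 -0.1  0.3]
front c [[ 0.63156545 -0.02918484  0.074     ]]
lem A ends [array([0.609, 0.314]), array([0.556, 0.315])]
lem B ends [array([0.511, 0.332]), array([0.478, 0.374])]
bird tail,beak [array([0.431, 0.354])] [array([0.381, 0.339])]
```

View pics/lemC.png

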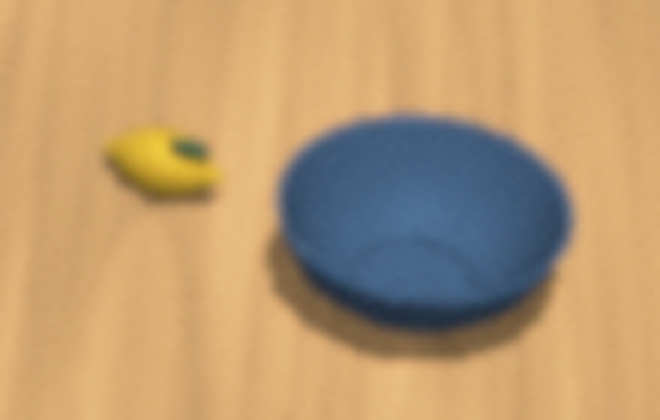

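View pics/lemC2.png

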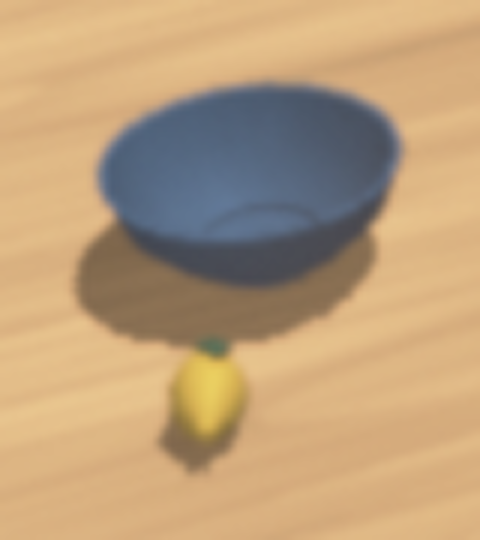

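```bash
cat >> h.py <<'E'
from scipy.spatial.transform import Rotation as Ro
YAW=-0.0534; CH=np.array([.76637,-.03639])
def chest(x,y): # chest frame -> world xy
    c,s=np.cos(YAW),np.sin(YAW);return CH+[c*x-s*y,s*x+c*y]
def inchest(P):
    c,s=np.cos(YAW),np.sin(YAW);d=np.array(P)[:2]-CH;return np.array([c*d[0]+s*d[1],-s*d[0]+c*d[1]])
def plan(pos,az,s=None):
    """az: azimuth deg of tool x; picks nearest of az, az+180 that keeps joint 6 near 0. prints shift cm, rotvec"""
    s=s or sense();R=np.array(s['eef_rot'])
    cur=np.degrees(np.arctan2(R[1,0],R[0,0]))
    j1=np.degrees(np.arctan2(pos[1],pos[0]))
    az=j1+((az-j1+90)%180-90)
    a=np.radians(az);T=np.c_[[np.cos(a),np.sin(a),0],[np.sin(a),-np.cos(a),0],[0,0,-1]]
    sh=R.T@(np.array(pos)-s['eef_pos'])*100
    rv=Ro.from_matrix(R.T@T).as_rotvec()
    print('az',round(az,1),'from',round(cur,1),'shift',np.round(sh,2).tolist(),'rv',np.round(rv,3).tolist(),'rows>=',int(max(np.ceil(np.linalg.norm(sh)/6.25),np.ceil(np.linalg.norm(rv)/.186))))
E
python3 - <<'E'
from h import *
p=chest(-.185,0);print(p)
plan([p[0],p[1],.12],90-3.06)
for q in [(107,150),(219,178)]: print(on('side',q[0]/6+350,q[1]/6+130,.014))
E
```

```text
[ 0.58163371 -0.02651569]
az 86.9 from 63.3 shift [-36.19, 53.13, 11.13] rv [-0.0, 0.0, -0.413] rows>= 11
[ 0.45314981 -0.30402503  0.014     ]
[ 0.40515097 -0.29085464  0.014     ]
```

carry_out:
  plan:
    - [[-36.2,53.1,11.1],[0,0,-0.413]]
    - [[-36.2,53.1,11.1],[0,0,-0.413]]
    - [[-36.2,53.1,11.1],[0,0,-0.413]]
    - [[-36.2,53.1,11.1],[0,0,-0.413]]
    - [[-36.2,53.1,11.1],[0,0,-0.413]]
    - [[-36.2,53.1,11.1],[0,0,-0.413]]
    - [[-36.2,53.1,11.1],[0,0,-0.413]]
    - [[-36.2,53.1,11.1],[0,0,-0.413]]
    - [[-36.2,53.1,11.1],[0,0,-0.413]]
    - [[-36.2,53.1,11.1],[0,0,-0.413]]
    - [[-36.2,53.1,11.1],[0,0,-0.413]]
    - [[-36.2,53.1,11.1],[0,0,-0.413]]
    - [[-36.2,53.1,11.1],[0,0,-0.413]]
    - [[-36.2,53.1,11.1],[0,0,-0.413]]
  hand: 1

```text
time: 2.95
eef_pos: [0.5806, -0.0253, 0.1205]
eef_rot: [[0.053, 0.999, -0.0], [0.999, -0.053, 0.0], [0.0, -0.0, -1.0]]
force: [0.6, -0.1, -0.4]
width: -0.0002
```

```bash
python3 - <<'E'
from h import *
save('wrist','w1')
p=chest(-.185,0);plan([p[0],p[1],.032],86.94)
E
```

```text
az 86.9 from 87.0 shift [-0.12, 0.1, 8.86] rv [-0.0, -0.0, 0.001] rows>= 2
```

View pics/w1.png

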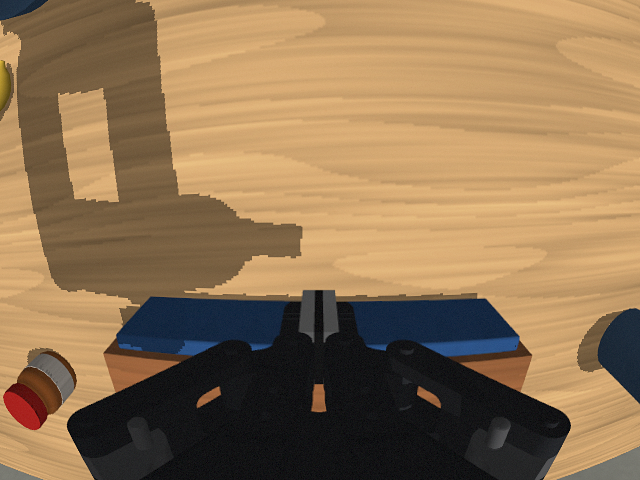

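carry_out:
  plan:
    - [[0,0,4.5],[0,0,0]]
    - [[0,0,8.8],[0,0,0]]
    - [[0,0,8.8],[0,0,0]]
    - [[0,2,8.8],[0,0,0]]
    - [[0,3.4,8.8],[0,0,0]]
    - [[0,3.8,8.8],[0,0,0]]
    - [[0,3.8,8.8],[0,0,0]]
    - [[0,3.8,8.8],[0,0,0]]

```text
time: 4.0
eef_pos: [0.6198, -0.0285, 0.0331]
eef_rot: [[0.054, 0.999, 0.002], [0.999, -0.054, -0.0], [-0.0, 0.002, -1.0]]
force: [1.2, 0.7, 3.4]
width: -0.0
```

carry_out:
  plan:
    - [[0,0.4,0],[0,0,0]]
    - [[0,0.8,0],[0,0,0]]
    - [[0,1.0,0],[0,0,0]]
    - [[0,1.0,0],[0,0,0]]

```text
time: 4.5
eef_pos: [0.6265, -0.0289, 0.033]
eef_rot: [[0.054, 0.999, -0.005], [0.999, -0.054, 0.0], [-0.0, -0.005, -1.0]]
force: [-8.1, -0.4, 12.7]
width: 0.0001
```

carry_out:
  plan:
    - [[0,0.3,0],[0,0,0]]
    - [[0,0.6,0],[0,0,0]]
    - [[0,0.6,0],[0,0,0]]
    - [[0,0.6,0],[0,0,0]]

```text
time: 5.0
eef_pos: [0.6303, -0.0291, 0.033]
eef_rot: [[0.053, 0.999, -0.008], [0.999, -0.053, 0.0], [0.0, -0.008, -1.0]]
force: [-13.4, -0.4, 17.2]
width: -0.0001
```

carry_out:
  plan:
    - [[0,0.5,0],[0,0,0]]
    - [[0,0.5,0],[0,0,0]]
    - [[0,0.5,0],[0,0,0]]

```text
time: 5.38
eef_pos: [0.6301, -0.029, 0.033]
eef_rot: [[0.053, 0.998, -0.018], [0.999, -0.053, 0.001], [0.0, -0.018, -1.0]]
force: [-25.9, -0.5, 30.2]
width: -0.0001
```

At the stop. I now release by backing off fast, at first faster than the drawer springs out.

carry_out:
  plan:
    - [[0,-6,0],[0,0,0]]
    - [[0,-12,0],[0,0,0]]
    - [[0,-13,0],[0,0,0]]
    - [[0,-13,-4],[0,0,0]]
    - [[0,-13,-9],[0,0,0]]
    - [[0,-13,-9],[0,0,0]]

```text
time: 6.12
eef_pos: [0.5141, -0.0233, 0.126]
eef_rot: [[0.054, 0.999, 0.008], [0.999, -0.054, -0.002], [-0.001, 0.008, -1.0]]
force: [0.4, 0.2, -0.4]
width: 0.0003
```

```bash
python3 - <<'E'
from h import *
save('wrist','w2');save('side','s2',(130,140,450,440),2)
E
```

```text
(no output)
```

View pics/w2.png

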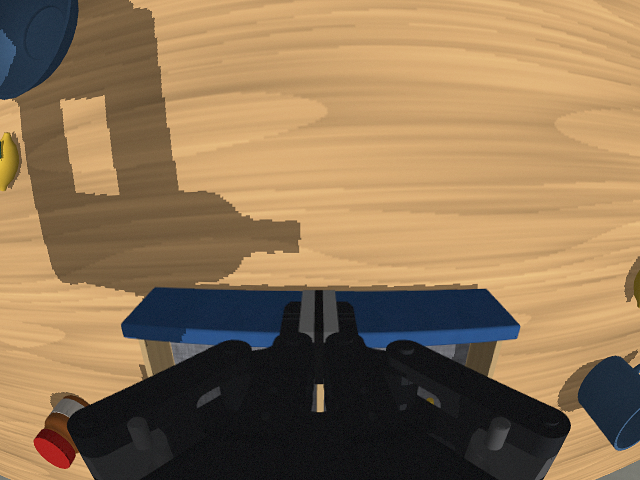

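View pics/s2.png

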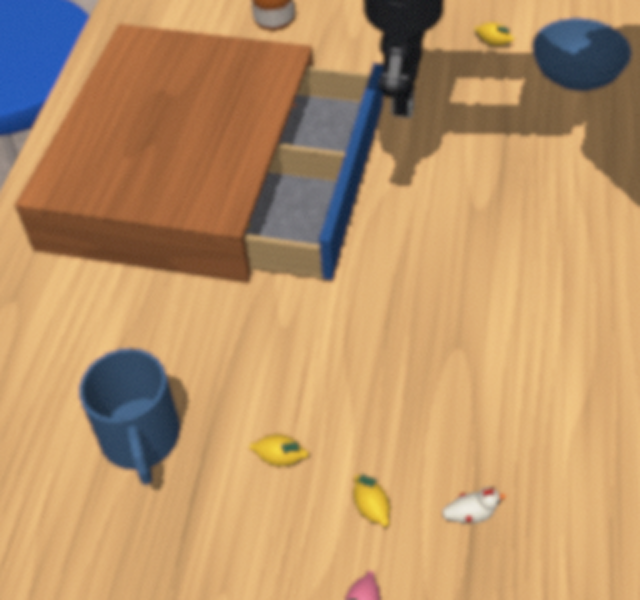

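```bash
python3 - <<'E'
from h import *
im=grab_frame('wrist');
for u in (180,230,400,450):
    col=im[270:370,u].astype(int);b=col[:,2]
    print(u,[ (270+i,b[i]) for i in range(0,100,4)])
E
```

```text
180 [(270, np.int64(65)), (274, np.int64(62)), (278, np.int64(66)), (282, np.int64(67)), (286, np.int64(65)), (290, np.int64(62)), (294, np.int64(64)), (298, np.int64(59)), (302, np.int64(65)), (306, np.int64(63)), (310, np.int64(65)), (314, np.int64(61)), (318, np.int64(64)), (322, np.int64(63)), (326, np.int64(64)), (330, np.int64(63)), (334, np.int64(64)), (338, np.int64(76)), (342, np.int64(77)), (346, np.int64(112)), (350, np.int64(115)), (354, np.int64(118)), (358, np.int64(113)), (362, np.int64(71)), (366, np.int64(22))]
230 [(270, np.int64(62)), (274, np.int64(63)), (278, np.int64(97)), (282, np.int64(126)), (286, np.int64(112)), (290, np.int64(109)), (294, np.int64(60)), (298, np.int64(63)), (302, np.int64(64)), (306, np.int64(65)), (310, np.int64(66)), (314, np.int64(66)), (318, np.int64(62)), (322, np.int64(63)), (326, np.int64(62)), (330, np.int64(66)), (334, np.int64(67)), (338, np.int64(93)), (342, np.int64(21)), (346, np.int64(24)), (350, np.int64(27)), (354, np.int64(29)), (358, np.int64(21)), (362, np.int64(20)), (366, np.int64(17))]
400 [(270, np.int64(103)), (274, 
[... 344 characters left out ...]
int64(73)), (342, np.int64(21)), (346, np.int64(23)), (350, np.int64(24)), (354, np.int64(14)), (358, np.int64(20)), (362, np.int64(31)), (366, np.int64(23))]
450 [(270, np.int64(119)), (274, np.int64(118)), (278, np.int64(125)), (282, np.int64(115)), (286, np.int64(115)), (290, np.int64(124)), (294, np.int64(69)), (298, np.int64(64)), (302, np.int64(65)), (306, np.int64(66)), (310, np.int64(61)), (314, np.int64(61)), (318, np.int64(68)), (322, np.int64(66)), (326, np.int64(66)), (330, np.int64(65)), (334, np.int64(64)), (338, np.int64(126)), (342, np.int64(140)), (346, np.int64(136)), (350, np.int64(133)), (354, np.int64(107)), (358, np.int64(118)), (362, np.int64(26)), (366, np.int64(29))]
```

```bash
python3 - <<'E'
from h import *
a=on('wrist',450,336.5,.072);b=on('wrist',180,336.5,.072);xa,xb=inchest(a)[0],inchest(b)[0]
print(inchest(a),inchest(b));x=(xa+xb)/2;print('slide',-.135-x)
p=chest(x+.006,-.045)
plan([*p,.12],-3.06);plan([*p,.046],-3.06)
E
```

```text
[-0.20921902  0.08182569] [-0.20893986 -0.08902788]
slide 0.07407944019674534
az -3.1 from 86.9 shift [-4.5, 5.36, 0.18] rv [-0.0, 0.001, 1.57] rows>= 9
az -3.1 from 86.9 shift [-4.5, 5.36, 7.58] rv [-0.0, 0.001, 1.57] rows>= 9
```

carry_out:
  plan:
    - [[-4.5,5.4,-1],[0,0,0.78]]
    - [[-4.5,5.4,-1],[0,0,0.78]]
    - [[-4.5,5.4,-1],[0,0,0.78]]
    - [[-4.5,5.4,-1],[0,0,0.78]]
    - [[-4.5,5.4,-1],[0,0,1.57]]
    - [[-4.5,5.4,-1],[0,0,1.57]]
    - [[-4.5,5.4,-1],[0,0,1.57]]
    - [[-4.5,5.4,-1],[0,0,1.57]]
    - [[-4.5,5.4,-1],[0,0,1.57]]
    - [[-4.5,5.4,-1],[0,0,1.57]]
    - [[-4.5,5.4,-1],[0,0,1.57]]
    - [[-4.5,5.4,3],[0,0,1.57]]
    - [[-4.5,5.4,7.5],[0,0,1.57]]
    - [[-4.5,5.4,7.5],[0,0,1.57]]
    - [[-4.5,5.4,7.5],[0,0,1.57]]
  hand: 0.5

```text
time: 8.15
eef_pos: [0.5625, -0.0706, 0.0481]
eef_rot: [[0.999, -0.053, 0.001], [-0.053, -0.999, -0.0], [0.001, 0.0, -1.0]]
force: [0.9, -0.4, -0.3]
width: 0.0425
```

```bash
python3 - <<'E'
from h import *
save('side','s3',(130,120,350,290),3.5)
plan([*chest(-.209+.006,-.045),.046],-3.06)
E
```

```text
az -3.1 from -3.0 shift [-0.19, -0.02, 0.28] rv [0.001, -0.002, 0.001] rows>= 1
```

View pics/s3.png

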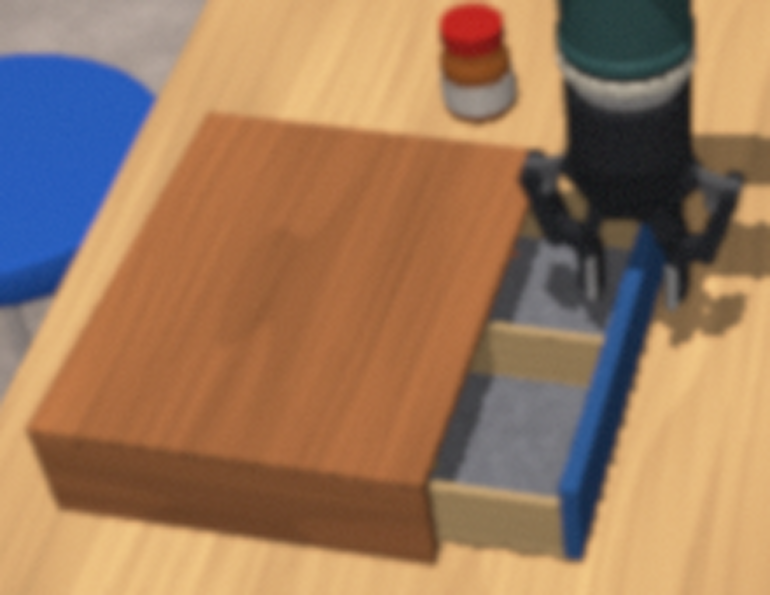

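carry_out:
  plan:
    - [[0,0,0],[0,0,0]]
    - [[0,0,0],[0,0,0]]
    - [[0,0,0],[0,0,0]]
    - [[0,0,0],[0,0,0]]
    - [[-0.5,0,0],[0,0,0]]
    - [[-1.2,0,0],[0,0,0]]
    - [[-2.2,0,0],[0,0,0]]
    - [[-3.4,0,0],[0,0,0]]
    - [[-4.6,0,0],[0,0,0]]
    - [[-5.8,0,0],[0,0,0]]
    - [[-6.9,0,0],[0,0,0]]
    - [[-7.8,0,0],[0,0,0]]
    - [[-8.4,0,0],[0,0,0]]
    - [[-8.8,0,0],[0,0,0]]
    - [[-9.1,0,0],[0,0,0]]
    - [[-9.1,0,0],[0,0,0]]
  hand: 1

```text
time: 10.2
eef_pos: [0.4751, -0.0656, 0.0489]
eef_rot: [[0.998, -0.054, 0.008], [-0.054, -0.999, -0.0], [0.008, -0.0, -1.0]]
force: [9.1, 6.1, 3.0]
width: 0.0108
```

carry_out:
  plan:
    - [[0.2,0,0],[0,0,0]]
    - [[0.2,0,0],[0,0,0]]
    - [[0.2,0,0],[0,0,0]]
    - [[0.2,0,-5],[0,0,0]]
    - [[0.2,0,-11],[0,0,0]]
    - [[-3,0,-15],[0,0,0]]
    - [[-3,0,-15],[0,0,0]]
  hand: 0.5

```text
time: 11.08
eef_pos: [0.4406, -0.0642, 0.1997]
eef_rot: [[0.999, -0.053, 0.004], [-0.053, -0.999, -0.002], [0.004, 0.001, -1.0]]
force: [-0.3, -0.5, 0.1]
width: 0.0427
```

```bash
python3 - <<'E'
from h import *
save('wrist','w4');save('side','s4',(130,120,450,440),1.8);save('scene','c4',(140,160,460,400),2.4)
print(inchest([.4751,-.0656]))
E
```

```text
[-0.28929574 -0.04471479]
```

View pics/w4.png

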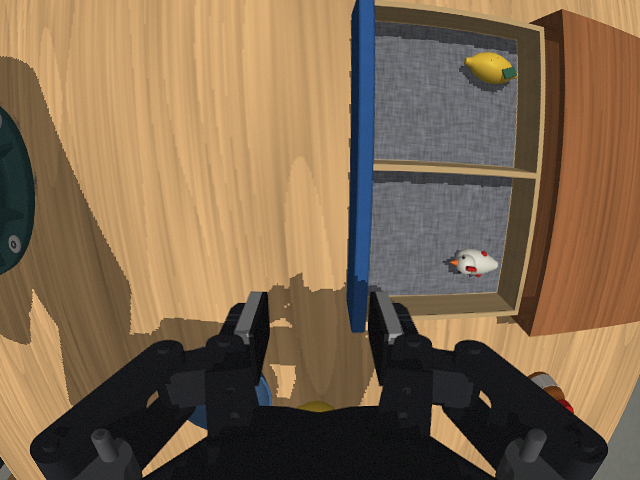

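View pics/s4.png

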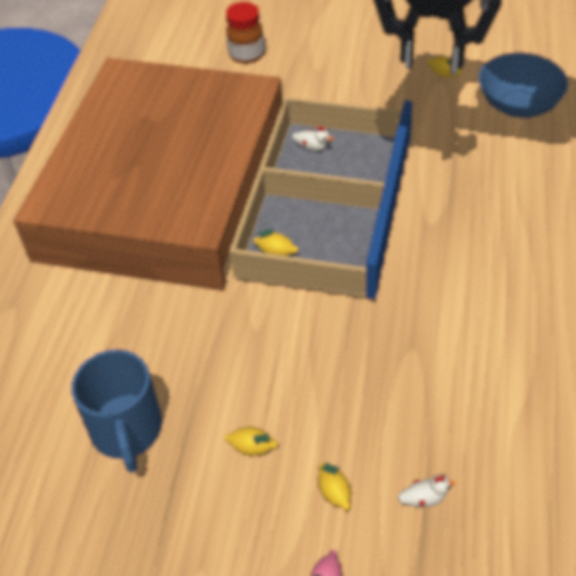

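View pics/c4.png

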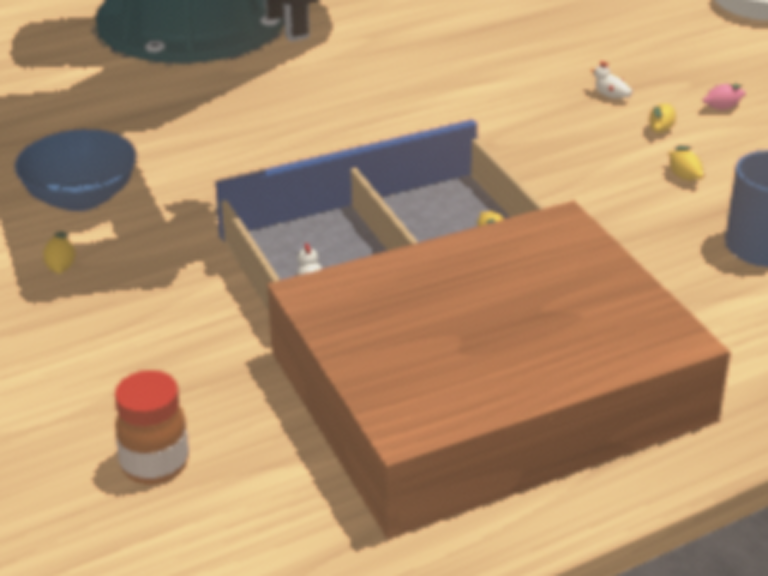

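Lemons belong in the left (+y) half and birds in the right (-y) half. The drawer is fully out. I measure the samples and plan the grasp of the lemon by the bowl.

```bash
cat >> h.py <<'E'
def indr(P): # world -> drawer_floor frame (fully out)
    return inchest(P)-[-.208,0]
def dr(x,y): return chest(x-.208,y)
E
python3 - <<'E'
from h import *
print('lemon s',indr(on('wrist',490,68,.027)),'bird s',indr(on('wrist',474,263,.025)))
print('inner corners', indr(on('wrist',374,163,.055)),indr(on('wrist',520,172,.055)),indr(on('wrist',516,310,.055)))
print(proj('wrist',[[.429,-.2975,.014]]))
plan([.429,-.2975,.15],74.6);plan([.429,-.2975,.22],74.6)
E
```

```text
lemon s [0.03533187 0.09219754] bird s [ 0.03300352 -0.09002574]
inner corners [-0.07338968  0.00369246] [0.05439971 0.00215674] [ 0.07284345 -0.1277868 ]
[[319.37279951 411.88600688]]
az -105.4 from -3.0 shift [0.07, 23.38, 4.65] rv [0.001, 0.001, 1.786] rows>= 10
az -105.4 from -3.0 shift [0.06, 23.38, -2.35] rv [0.001, 0.001, 1.786] rows>= 10
```

carry_out:
  plan:
    - [[0,23.4,2],[0,0,0.9]]
    - [[0,23.4,2],[0,0,0.9]]
    - [[0,23.4,2],[0,0,0.9]]
    - [[0,23.4,2],[0,0,0.9]]
    - [[0,23.4,2],[0,0,0.9]]
    - [[0,23.4,2],[0,0,1.786]]
    - [[0,23.4,2],[0,0,1.786]]
    - [[0,23.4,2],[0,0,1.786]]
    - [[0,23.4,4.5],[0,0,1.786]]
    - [[0,23.4,4.5],[0,0,1.786]]
    - [[0,23.4,4.5],[0,0,1.786]]
    - [[0,23.4,4.5],[0,0,1.786]]
  hand: 0

```text
time: 12.72
eef_pos: [0.4287, -0.2977, 0.1514]
eef_rot: [[-0.262, -0.965, -0.001], [-0.965, 0.262, 0.001], [-0.001, 0.001, -1.0]]
force: [-0.6, 0.6, -0.4]
width: 0.0855
```

```bash
python3 - <<'E'
from h import *
save('wrist','w5');print(proj('wrist',[[.429,-.2975,.014]]))
plan([.429,-.2975,.004],74.6)
E
```

```text
[[316.32448165 226.52011666]]
az -105.4 from -105.2 shift [-0.03, -0.03, 14.78] rv [0.001, 0.0, 0.003] rows>= 3
```

View pics/w5.png

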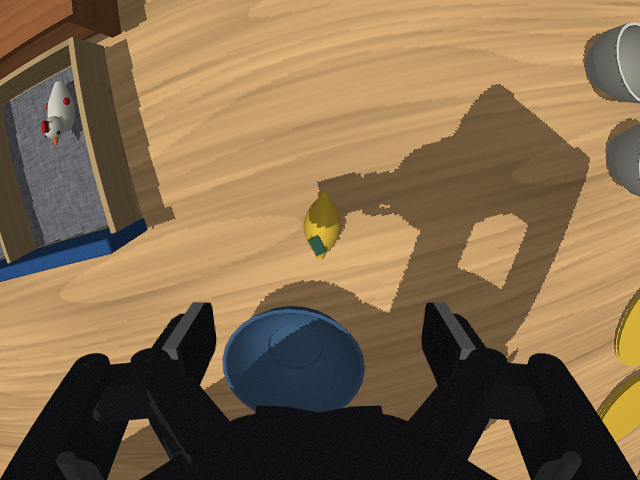

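Lemon is at (322,225) between the jaws, aligned. I descend and grip.

carry_out:
  plan:
    - [[0.3,0,6],[0,0,0]]
    - [[0.3,0,12],[0,0,0]]
    - [[0.3,0,14.7],[0,0,0]]
    - [[0.3,0,14.7],[0,0,0]]
    - [[0.3,0,14.7],[0,0,0]]

```text
time: 13.4
eef_pos: [0.4287, -0.3014, 0.0063]
eef_rot: [[-0.264, -0.964, 0.001], [-0.964, 0.264, -0.001], [0.001, -0.002, -1.0]]
force: [0.4, -0.0, 0.4]
width: 0.0855
```

carry_out:
  plan:
    - [[0,0,0],[0,0,0]]
    - [[0,0,0],[0,0,0]]
    - [[0,0,0],[0,0,0]]
    - [[0,0,0],[0,0,0]]
    - [[0,0,0],[0,0,0]]
    - [[0,0,-5],[0,0,0]]
    - [[0,0,-11],[0,0,0]]
    - [[0,0,-15],[0,0,0]]
    - [[0,0,-15],[0,0,0]]
  hand: 1

```text
time: 14.52
eef_pos: [0.4298, -0.3024, 0.1589]
eef_rot: [[-0.265, -0.964, 0.005], [-0.964, 0.265, -0.005], [0.004, -0.007, -1.0]]
force: [-0.1, 0.5, -0.9]
width: 0.027
```

```bash
python3 - <<'E'
from h import *
save('wrist','w6');
plan([*dr(-.038,.034),.15],-3.06);plan([*dr(-.038,.034),.02],-3.06)
E
```

```text
az -3.1 from -105.4 shift [-32.57, -0.79, 0.63] rv [-0.001, -0.004, -1.785] rows>= 10
az -3.1 from -105.4 shift [-32.6, -0.75, 13.63] rv [-0.001, -0.004, -1.785] rows>= 10
```

View pics/w6.png

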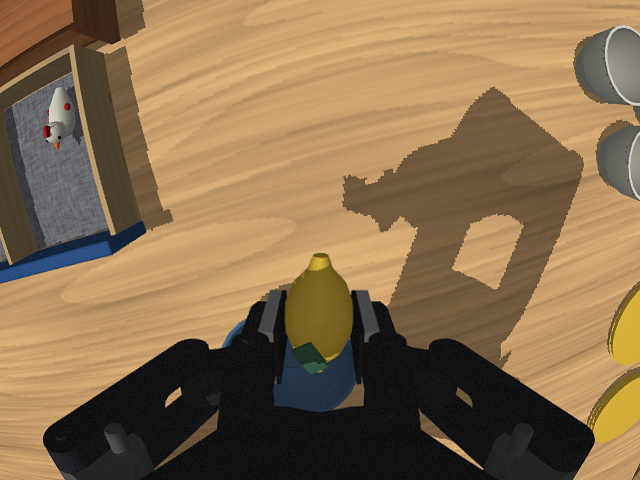

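carry_out:
  plan:
    - [[-32.6,-0.8,0.6],[0,0,-0.9]]
    - [[-32.6,-0.8,0.6],[0,0,-0.9]]
    - [[-32.6,-0.8,0.6],[0,0,-0.9]]
    - [[-32.6,-0.8,0.6],[0,0,-0.9]]
    - [[-32.6,-0.8,0.6],[0,0,-0.9]]
    - [[-32.6,-0.8,0.6],[0,0,-1.785]]
    - [[-32.6,-0.8,0.6],[0,0,-1.785]]
    - [[-32.6,-0.8,0.6],[0,0,-1.785]]
    - [[-32.6,-0.8,0.6],[0,0,-1.785]]
    - [[-32.6,-0.8,0.6],[0,0,-1.785]]
    - [[-32.6,-0.8,0.6],[0,0,-1.785]]
    - [[-32.6,-0.8,0.6],[0,0,-1.785]]
    - [[-32.6,-0.8,0.6],[0,0,-1.785]]

```text
time: 16.2
eef_pos: [0.5217, 0.0116, 0.1489]
eef_rot: [[0.998, -0.055, -0.001], [-0.055, -0.998, -0.0], [-0.001, 0.0, -1.0]]
force: [0.7, -0.3, 0.3]
width: 0.0267
```

```bash
python3 - <<'E'
from h import *
save('wrist','w7');
plan([*dr(-.038,.034),.02],-3.06);print(sense()['width'])
E
```

```text
az -3.1 from -3.2 shift [0.08, 0.08, 12.91] rv [0.0, 0.0, -0.002] rows>= 3
0.026816187032368634
```

View pics/w7.png

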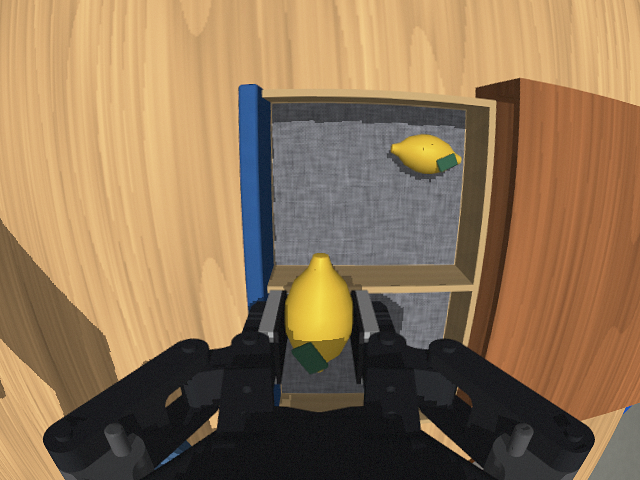

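```bash
python3 - <<'E'
from h import *
plan([*dr(.033,.036),.15],86.94)
E
```

```text
az 86.9 from -3.2 shift [7.18, -0.13, -0.1] rv [-0.0, 0.0, -1.573] rows>= 9
```

carry_out:
  plan:
    - [[7.2,-0.1,0],[0,0,-0.8]]
    - [[7.2,-0.1,0],[0,0,-0.8]]
    - [[7.2,-0.1,0],[0,0,-0.8]]
    - [[7.2,-0.1,0],[0,0,-0.8]]
    - [[7.2,-0.1,0],[0,0,-1.573]]
    - [[7.2,-0.1,0],[0,0,-1.573]]
    - [[7.2,-0.1,0],[0,0,-1.573]]
    - [[7.2,-0.1,0],[0,0,-1.573]]
    - [[7.2,-0.1,0],[0,0,-1.573]]
    - [[7.2,-0.1,0],[0,0,-1.573]]
    - [[7.2,-0.1,0],[0,0,-1.573]]

```text
time: 17.62
eef_pos: [0.5939, 0.0087, 0.1493]
eef_rot: [[0.054, 0.999, -0.0], [0.999, -0.054, -0.0], [-0.0, -0.0, -1.0]]
force: [0.1, 0.2, -0.4]
width: 0.027
```

```bash
python3 - <<'E'
from h import *
save('wrist','w8');
plan([*dr(.033,.036),.02],86.94);print(sense()['width'])
E
```

```text
az 86.9 from 86.9 shift [0.02, -0.04, 12.93] rv [-0.0, 0.0, 0.0] rows>= 3
0.02648086453219037
```

View pics/w8.png

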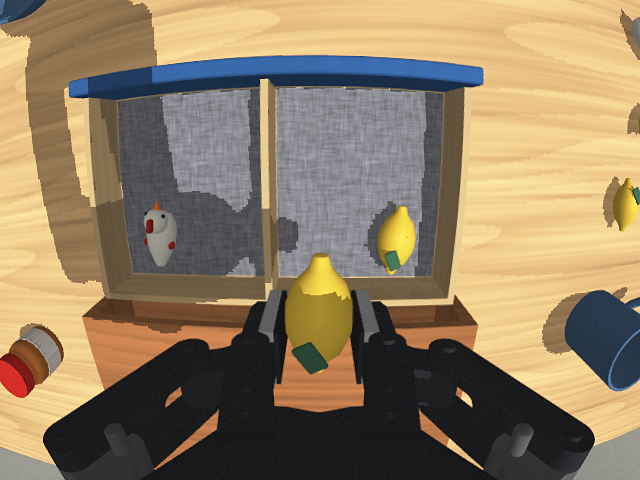

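carry_out:
  plan:
    - [[0,0,5],[0,0,0]]
    - [[0,0,9.5],[0,0,0]]
    - [[0,0,12],[0,0,0]]
    - [[0,0,13],[0,0,0]]
    - [[0,0,13],[0,0,0]]

```text
time: 18.3
eef_pos: [0.5955, 0.0085, 0.0202]
eef_rot: [[0.052, 0.999, 0.002], [0.999, -0.052, -0.0], [-0.0, 0.002, -1.0]]
force: [-0.3, 0.5, 0.2]
width: 0.0268
```

carry_out:
  plan:
    - [[0,0,0],[0,0,0]]
    - [[0,0,0],[0,0,0]]
    - [[0,0,0],[0,0,0]]
    - [[0,0,-4],[0,0,0]]
    - [[0,0,-9],[0,0,0]]
    - [[0,0,-15],[0,0,0]]
    - [[0,0,-18],[0,0,0]]
    - [[0,0,-18],[0,0,0]]
  hand: 0.55

```text
time: 19.3
eef_pos: [0.5958, 0.0081, 0.2026]
eef_rot: [[0.052, 0.999, 0.006], [0.999, -0.052, -0.001], [-0.001, 0.006, -1.0]]
force: [0.2, -0.4, -0.7]
width: 0.0382
```

```bash
python3 - <<'E'
from h import *
save('wrist','w9');save('side','s9',(130,120,450,440),1.8)
for q in('lemon0','bird0'):
  for d in search_frame(q,'side'):
    r=d['rect'];u,v=(r[0]+r[2])/2,(r[1]+r[3])/2
    print(q,round(d['conf'],2),np.round(r),np.round(on('side',u,v,.014)[:2],3))
E
```

```text
lemon0 0.93 [305. 375. 329. 405.] [0.491 0.352]
lemon0 0.91 [302. 424. 317. 459.] [0.491 0.442]
lemon0 0.89 [254. 357. 283. 374.] [0.584 0.317]
lemon0 0.71 [276. 227. 304. 242.] [ 0.602 -0.007]
lemon0 0.45 [395. 152. 447. 184.] [ 0.319 -0.268]
lemon0 0.2 [256. 173. 358. 285.] [ 0.566 -0.027]
bird0 0.7 [351. 385. 380. 404.] [0.408 0.349]
```

View pics/w9.png

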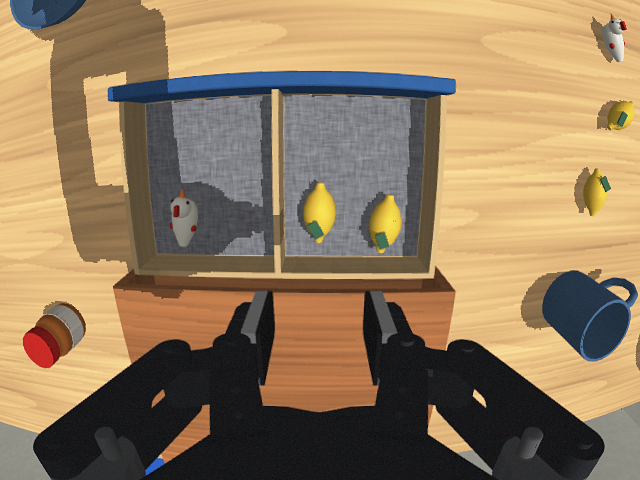

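View pics/s9.png

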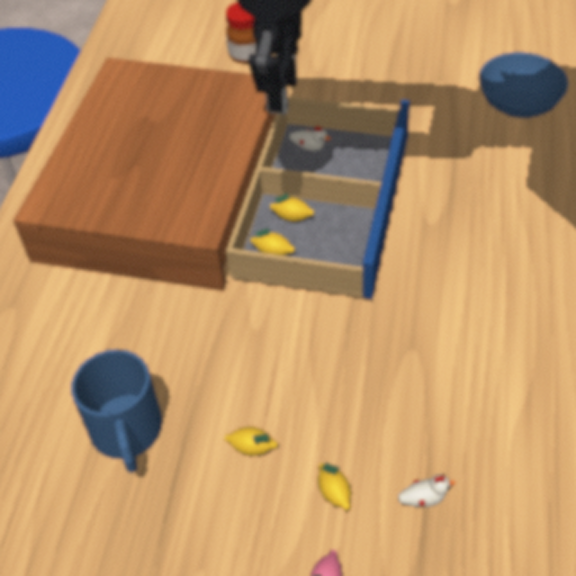

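```bash
python3 - <<'E'
from h import *
print(on('scene',462,245,.042),on('side',195,345,.042))
plan([.583,.315,.15],91)
E
```

```text
[0.71276517 0.31365807 0.042     ] [0.71850094 0.30764766 0.042     ]
az 91.0 from 87.0 shift [30.55, -2.53, 4.77] rv [-0.003, 0.0, -0.069] rows>= 5
```

carry_out:
  plan:
    - [[30.6,-2.5,2],[0,0,-0.07]]
    - [[30.6,-2.5,2],[0,0,-0.07]]
    - [[30.6,-2.5,2],[0,0,-0.07]]
    - [[30.6,-2.5,2],[0,0,-0.07]]
    - [[30.6,-2.5,4.8],[0,0,-0.07]]
    - [[30.6,-2.5,4.8],[0,0,-0.07]]
    - [[30.6,-2.5,4.8],[0,0,-0.07]]
    - [[30.6,-2.5,4.8],[0,0,-0.07]]
  hand: 0

```text
time: 20.5
eef_pos: [0.5852, 0.3141, 0.1514]
eef_rot: [[-0.017, 1.0, -0.0], [1.0, 0.017, -0.001], [-0.001, -0.0, -1.0]]
force: [-0.5, -0.1, -0.2]
width: 0.0856
```

```bash
python3 - <<'E'
from h import *
save('wrist','w10');print(proj('wrist',[[.583,.315,.014]]))
plan([.583,.315,.004],91)
E
```

```text
[[321.23963955 224.47333805]]
az 91.0 from 90.9 shift [0.1, -0.24, 14.77] rv [0.0, 0.0, -0.001] rows>= 3
```

View pics/w10.png

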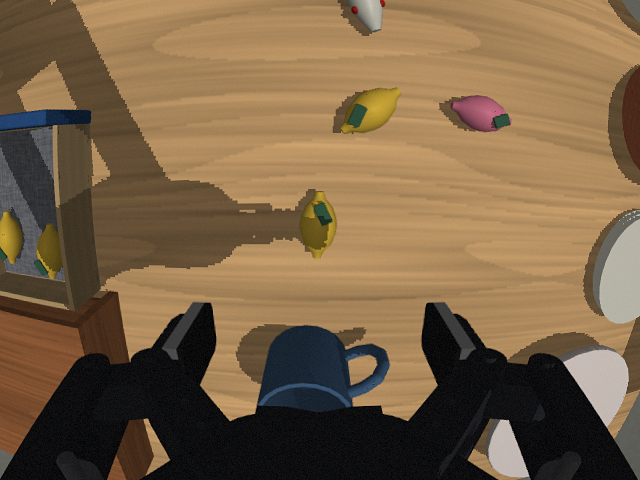

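carry_out:
  plan:
    - [[0,-0.1,6],[0,0,0]]
    - [[0,-0.1,12],[0,0,0]]
    - [[0,-0.1,14.7],[0,0,0]]
    - [[0,-0.1,14.7],[0,0,0]]

```text
time: 21.05
eef_pos: [0.5825, 0.3136, 0.0025]
eef_rot: [[-0.017, 1.0, -0.004], [1.0, 0.017, -0.002], [-0.002, -0.004, -1.0]]
force: [-0.4, -0.5, 0.4]
width: 0.0852
```

carry_out:
  plan:
    - [[0,0,0],[0,0,0]]
    - [[0,0,0],[0,0,0]]
    - [[0,0,0],[0,0,0]]
    - [[0,0,0],[0,0,0]]
    - [[0,0,0],[0,0,0]]
    - [[0,0,-5],[0,0,0]]
    - [[0,0,-11],[0,0,0]]
    - [[0,0,-15],[0,0,0]]
    - [[0,0,-15],[0,0,0]]
  hand: 1

```text
time: 22.18
eef_pos: [0.5865, 0.3169, 0.1591]
eef_rot: [[-0.018, 1.0, 0.008], [1.0, 0.018, 0.003], [0.003, 0.008, -1.0]]
force: [-1.1, 0.0, -1.1]
width: 0.0267
```

```bash
python3 - <<'E'
from h import *
plan([*dr(-.037,.09),.15],86.94)
E
```

```text
az 86.9 from 91.1 shift [-24.92, -6.47, 0.78] rv [0.008, -0.003, 0.072] rows>= 5
```

carry_out:
  plan:
    - [[-24.9,-6.5,0.8],[0,0,0.072]]
    - [[-24.9,-6.5,0.8],[0,0,0.072]]
    - [[-24.9,-6.5,0.8],[0,0,0.072]]
    - [[-24.9,-6.5,0.8],[0,0,0.072]]
    - [[-24.9,-6.5,0.8],[0,0,0.072]]
    - [[-24.9,-6.5,0.8],[0,0,0.072]]
    - [[-24.9,-6.5,0.8],[0,0,0.072]]
    - [[-24.9,-6.5,0.8],[0,0,0.072]]

```text
time: 23.18
eef_pos: [0.5237, 0.0667, 0.1462]
eef_rot: [[0.052, 0.999, 0.0], [0.999, -0.052, 0.0], [0.0, 0.0, -1.0]]
force: [0.1, 0.1, -0.2]
width: 0.027
```

```bash
python3 - <<'E'
from h import *
save('wrist','w11');plan([*dr(-.037,.09),.02],86.94);print(sense()['width'])
E
```

```text
az 86.9 from 87.0 shift [0.01, 0.29, 12.62] rv [0.0, -0.0, 0.001] rows>= 3
0.026987225931179453
```

View pics/w11.png

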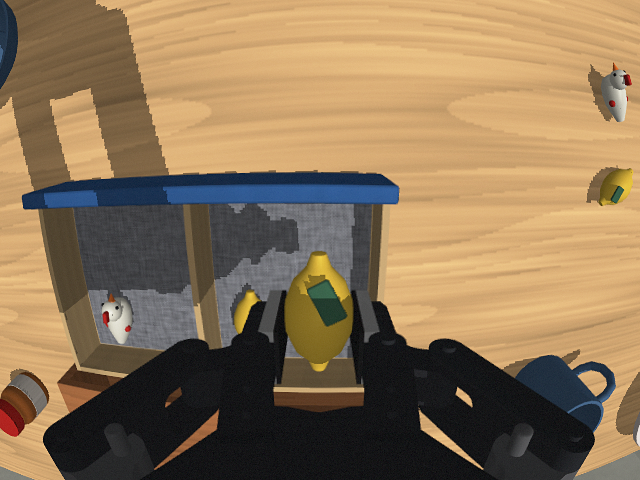

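carry_out:
  plan:
    - [[0,0.2,5],[0,0,0]]
    - [[0,0.2,9.5],[0,0,0]]
    - [[0,0.2,12],[0,0,0]]
    - [[0,0.2,12.9],[0,0,0]]
    - [[0,0.2,12.9],[0,0,0]]

```text
time: 23.85
eef_pos: [0.5284, 0.0658, 0.0188]
eef_rot: [[0.053, 0.999, 0.005], [0.999, -0.053, -0.0], [0.0, 0.005, -1.0]]
force: [-0.0, -0.2, 6.8]
width: 0.0269
```

carry_out:
  plan:
    - [[0,0,0],[0,0,0]]
    - [[0,0,0],[0,0,0]]
    - [[0,0,0],[0,0,0]]
    - [[0,0,-4],[0,0,0]]
    - [[0,0,-9],[0,0,0]]
    - [[0,0,-15],[0,0,0]]
    - [[0,0,-18],[0,0,0]]
    - [[0,0,-18],[0,0,0]]
  hand: 0.55

```text
time: 24.85
eef_pos: [0.5272, 0.0654, 0.2]
eef_rot: [[0.054, 0.999, 0.006], [0.999, -0.054, -0.0], [0.0, 0.006, -1.0]]
force: [-0.1, -0.9, -0.1]
width: 0.0385
```

```bash
python3 - <<'E'
from h import *
save('wrist','w12');
plan([.4945,.353,.15],38)
E
```

```text
az 38.0 from 86.9 shift [28.56, -4.68, 4.8] rv [0.002, -0.001, 0.854] rows>= 5
```

View pics/w12.png

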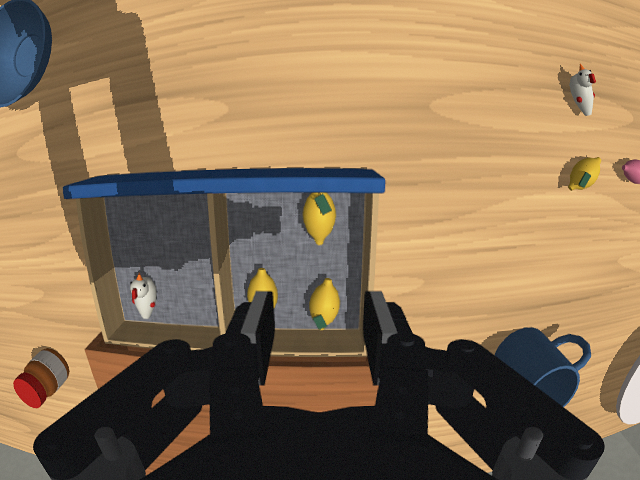

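The second lemon is placed at (318,217). Now lemon B.

carry_out:
  plan:
    - [[28.6,-4.7,0],[0,0,0.854]]
    - [[28.6,-4.7,0],[0,0,0.854]]
    - [[28.6,-4.7,0],[0,0,0.854]]
    - [[28.6,-4.7,0],[0,0,0.854]]
    - [[28.6,-4.7,4.8],[0,0,0.854]]
    - [[28.6,-4.7,4.8],[0,0,0.854]]
    - [[28.6,-4.7,4.8],[0,0,0.854]]
    - [[28.6,-4.7,4.8],[0,0,0.854]]
  hand: 0

```text
time: 25.9
eef_pos: [0.4942, 0.3521, 0.1494]
eef_rot: [[0.788, 0.616, -0.0], [0.616, -0.788, -0.001], [-0.001, 0.001, -1.0]]
force: [0.1, 0.1, 0.3]
width: 0.0853
```

```bash
python3 - <<'E'
from h import *
save('wrist','w13');print(proj('wrist',[[.4945,.353,.014]]))
plan([.4945,.353,.004],38)
E
```

```text
[[320.34486954 225.65216014]]
az 38.0 from 38.0 shift [0.04, -0.08, 14.59] rv [0.001, -0.0, -0.001] rows>= 3
```

View pics/w13.png

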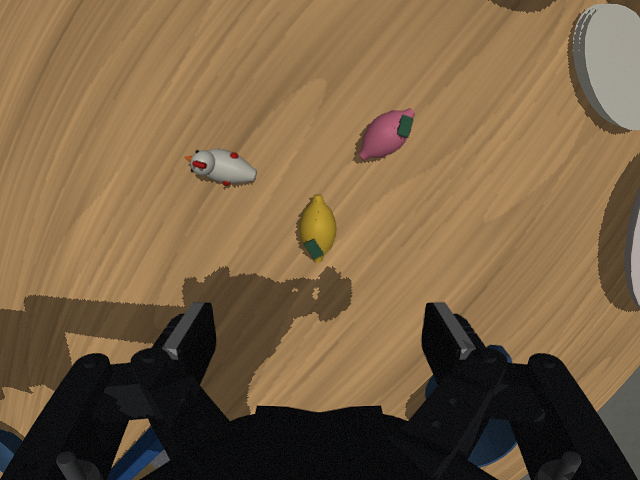

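carry_out:
  plan:
    - [[-0.1,-0.2,6],[0,0,0]]
    - [[-0.1,-0.2,12],[0,0,0]]
    - [[-0.1,-0.2,14.5],[0,0,0]]
    - [[-0.1,-0.2,14.5],[0,0,0]]

```text
time: 26.45
eef_pos: [0.4912, 0.3525, 0.0032]
eef_rot: [[0.789, 0.614, -0.003], [0.614, -0.789, -0.002], [-0.003, -0.0, -1.0]]
force: [0.1, -0.3, 1.3]
width: 0.0854
```

carry_out:
  plan:
    - [[0,0,0],[0,0,0]]
    - [[0,0,0],[0,0,0]]
    - [[0,0,0],[0,0,0]]
    - [[0,0,0],[0,0,0]]
    - [[0,0,0],[0,0,0]]
    - [[0,0,-5],[0,0,0]]
    - [[0,0,-11],[0,0,0]]
    - [[0,0,-15],[0,0,0]]
    - [[0,0,-15],[0,0,0]]
    - [[0,0,-15],[0,0,0]]
  hand: 1

```text
time: 27.7
eef_pos: [0.4911, 0.3541, 0.154]
eef_rot: [[0.788, 0.616, -0.001], [0.616, -0.788, -0.0], [-0.001, -0.0, -1.0]]
force: [0.1, 0.0, -0.9]
width: 0.0271
```

```bash
python3 - <<'E'
from h import *
plan([*dr(-.037,.036),.15],86.94)
E
```

```text
az 86.9 from 38.0 shift [-18.46, 28.91, 0.41] rv [-0.0, 0.001, -0.854] rows>= 6
```

carry_out:
  plan:
    - [[-18.5,28.9,0.4],[0,0,-0.854]]
    - [[-18.5,28.9,0.4],[0,0,-0.854]]
    - [[-18.5,28.9,0.4],[0,0,-0.854]]
    - [[-18.5,28.9,0.4],[0,0,-0.854]]
    - [[-18.5,28.9,0.4],[0,0,-0.854]]
    - [[-18.5,28.9,0.4],[0,0,-0.854]]
    - [[-18.5,28.9,0.4],[0,0,-0.854]]
    - [[-18.5,28.9,0.4],[0,0,-0.854]]
    - [[-18.5,28.9,0.4],[0,0,-0.854]]
    - [[-18.5,28.9,0.4],[0,0,-0.854]]

```text
time: 28.95
eef_pos: [0.5235, 0.0139, 0.1501]
eef_rot: [[0.052, 0.999, -0.001], [0.999, -0.052, 0.0], [0.0, -0.001, -1.0]]
force: [-0.3, -0.1, -0.7]
width: 0.0267
```

```bash
python3 - <<'E'
from h import *
save('wrist','w14');save('side','s14',(240,150,380,290),4);plan([*dr(-.037,.036),.018],86.94);print(sense()['width'])
E
```

```text
az 86.9 from 87.0 shift [-0.1, -0.0, 13.23] rv [-0.0, 0.0, 0.001] rows>= 3
0.02688422515371821
```

View pics/w14.png

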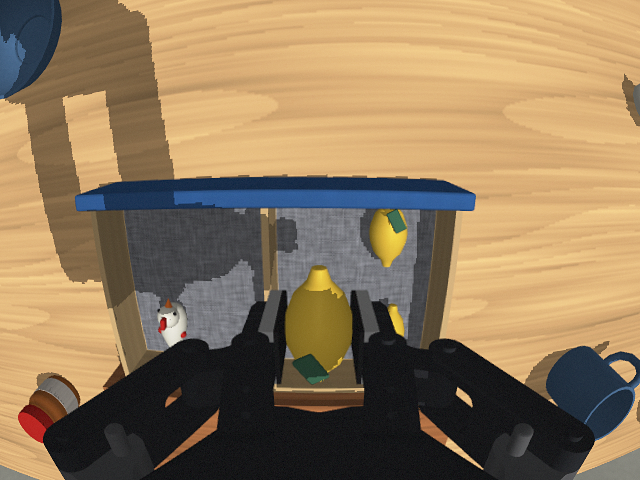

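View pics/s14.png

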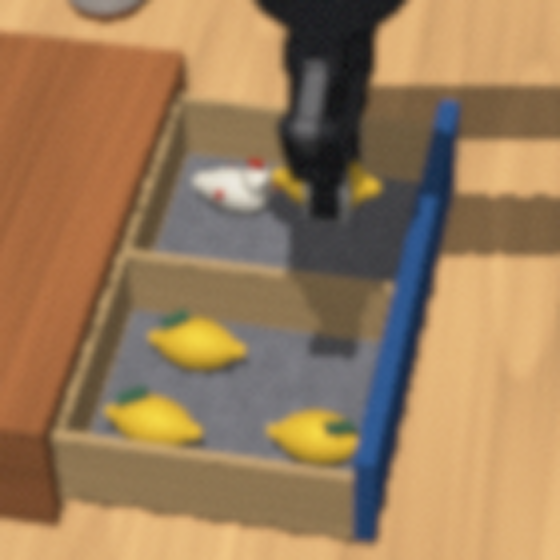

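carry_out:
  plan:
    - [[0,0,5],[0,0,0]]
    - [[0,0,9.5],[0,0,0]]
    - [[0,0,12],[0,0,0]]
    - [[0,0,13.1],[0,0,0]]
    - [[0,0,13.1],[0,0,0]]

```text
time: 29.68
eef_pos: [0.5247, 0.0129, 0.0196]
eef_rot: [[0.053, 0.999, 0.001], [0.999, -0.053, -0.0], [-0.0, 0.001, -1.0]]
force: [0.5, -0.6, -0.6]
width: 0.0269
```

carry_out:
  plan:
    - [[0,0,0],[0,0,0]]
    - [[0,0,0],[0,0,0]]
    - [[0,0,0],[0,0,0]]
    - [[0,0,-4],[0,0,0]]
    - [[0,0,-9],[0,0,0]]
    - [[0,0,-15],[0,0,0]]
    - [[0,0,-18],[0,0,0]]
    - [[0,0,-18],[0,0,0]]
  hand: 0.55

```text
time: 30.68
eef_pos: [0.5259, 0.0123, 0.2026]
eef_rot: [[0.054, 0.999, 0.007], [0.999, -0.054, -0.001], [-0.001, 0.007, -1.0]]
force: [0.9, -0.4, 0.1]
width: 0.0385
```

```bash
python3 - <<'E'
from h import *
save('wrist','w15');
grab_frame('side')
for d in search_frame('bird0','side'):
    r=d['rect'];u,v=(r[0]+r[2])/2,(r[1]+r[3])/2
    print(round(d['conf'],2),np.round(r),np.round(on('side',u,v,.014)[:2],3))
plan([.407,.347,.15],107)
E
```

```text
0.83 [354. 386. 379. 401.] [0.406 0.348]
az 107.0 from 86.9 shift [32.76, -13.36, 4.86] rv [-0.002, -0.0, -0.351] rows>= 6
```

View pics/w15.png

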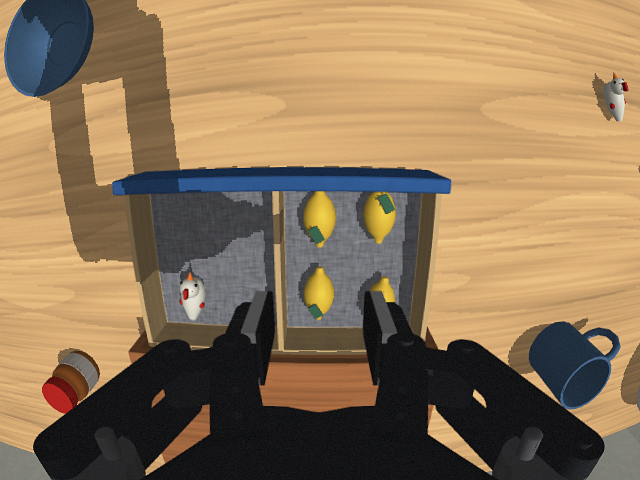

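carry_out:
  plan:
    - [[32.8,-13.4,0],[0,0,-0.351]]
    - [[32.8,-13.4,0],[0,0,-0.351]]
    - [[32.8,-13.4,0],[0,0,-0.351]]
    - [[32.8,-13.4,0],[0,0,-0.351]]
    - [[32.8,-13.4,0],[0,0,-0.351]]
    - [[32.8,-13.4,4.9],[0,0,-0.351]]
    - [[32.8,-13.4,4.9],[0,0,-0.351]]
    - [[32.8,-13.4,4.9],[0,0,-0.351]]
    - [[32.8,-13.4,4.9],[0,0,-0.351]]
  hand: 0

```text
time: 31.95
eef_pos: [0.4086, 0.3467, 0.1508]
eef_rot: [[-0.292, 0.957, 0.001], [0.957, 0.292, 0.0], [-0.0, 0.001, -1.0]]
force: [-0.0, -0.0, -0.8]
width: 0.0856
```

```bash
python3 - <<'E'
from h import *
save('wrist','w16');print(proj('wrist',[[.407,.347,.014]]))
plan([.407,.347,.004],107)
E
```

```text
[[320.75684603 225.7891095 ]]
az 107.0 from 106.9 shift [0.07, -0.18, 14.71] rv [0.001, -0.0, -0.001] rows>= 3
```

View pics/w16.png

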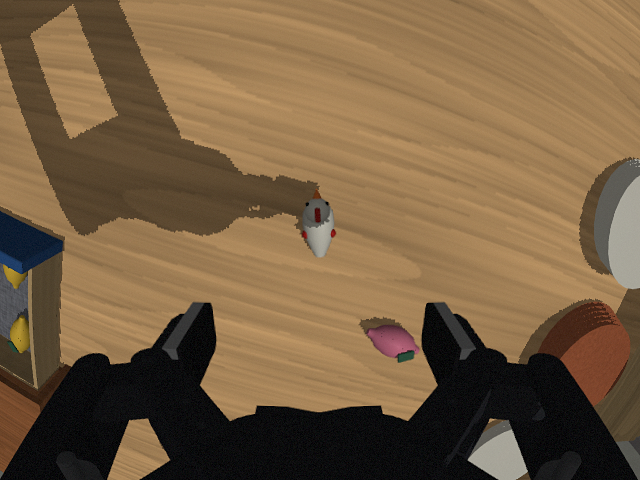

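carry_out:
  plan:
    - [[-0.1,-0.4,6],[0,0,0]]
    - [[-0.1,-0.4,12],[0,0,0]]
    - [[-0.1,-0.4,14.7],[0,0,0]]
    - [[-0.1,-0.4,14.7],[0,0,0]]

```text
time: 32.5
eef_pos: [0.4037, 0.3439, 0.0022]
eef_rot: [[-0.291, 0.957, -0.003], [0.957, 0.291, -0.002], [-0.001, -0.003, -1.0]]
force: [0.0, -0.3, 1.1]
width: 0.0854
```

carry_out:
  plan:
    - [[0,0,0],[0,0,0]]
    - [[0,0,0],[0,0,0]]
    - [[0,0,0],[0,0,0]]
    - [[0,0,0],[0,0,0]]
    - [[0,0,0],[0,0,0]]
    - [[0,0,-5],[0,0,0]]
    - [[0,0,-11],[0,0,0]]
    - [[0,0,-15],[0,0,0]]
    - [[0,0,-15],[0,0,0]]
    - [[0,0,-15],[0,0,0]]
  hand: 1

```text
time: 33.75
eef_pos: [0.4036, 0.3451, 0.1531]
eef_rot: [[-0.293, 0.956, -0.0], [0.956, 0.293, -0.0], [-0.0, -0.0, -1.0]]
force: [0.9, -0.9, -0.4]
width: 0.0226
```

```bash
python3 - <<'E'
from h import *
save('wrist','w17')
plan([*dr(-.03,-.06),.15],86.94)
E
```

```text
az -93.1 from 107.0 shift [-44.54, -0.85, 0.26] rv [-0.001, -0.003, -2.791] rows>= 16
```

View pics/w17.png

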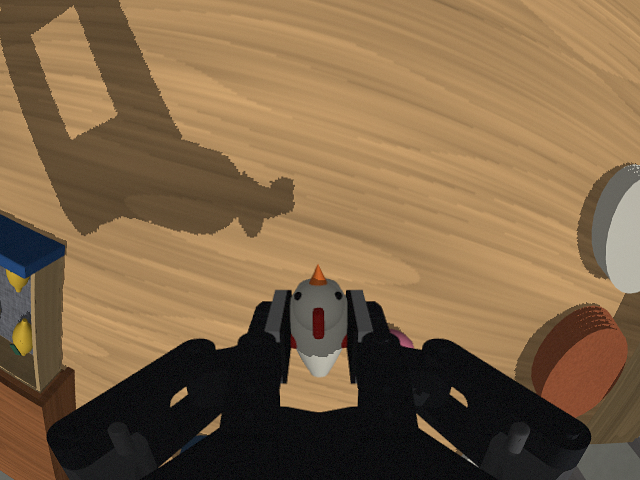

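carry_out:
  plan:
    - [[-44.5,-0.9,0.3],[0,0,0.351]]
    - [[-44.5,-0.9,0.3],[0,0,0.351]]
    - [[-44.5,-0.9,0.3],[0,0,0.351]]
    - [[-44.5,-0.9,0.3],[0,0,0.351]]
    - [[-44.5,-0.9,0.3],[0,0,0.351]]
    - [[-44.5,-0.9,0.3],[0,0,0.351]]
    - [[-44.5,-0.9,0.3],[0,0,0.351]]
    - [[-44.5,-0.9,0.3],[0,0,0.351]]
    - [[-44.5,-0.9,0.3],[0,0,0.351]]
    - [[-44.5,-0.9,0.3],[0,0,0.351]]
    - [[-44.5,-0.9,0.3],[0,0,0.351]]

```text
time: 35.17
eef_pos: [0.5252, -0.0812, 0.1501]
eef_rot: [[0.052, 0.999, -0.001], [0.999, -0.052, 0.0], [0.0, -0.001, -1.0]]
force: [0.2, -0.4, 0.3]
width: 0.0228
```

```bash
python3 - <<'E'
from h import *
save('wrist','w18')
plan([*dr(-.03,-.06),.018],86.94);print(sense()['width'])
E
```

```text
az -93.1 from 87.0 shift [-0.23, 0.03, 13.22] rv [0.0, -0.001, -3.14] rows>= 17
0.022676930173388014
```

View pics/w18.png

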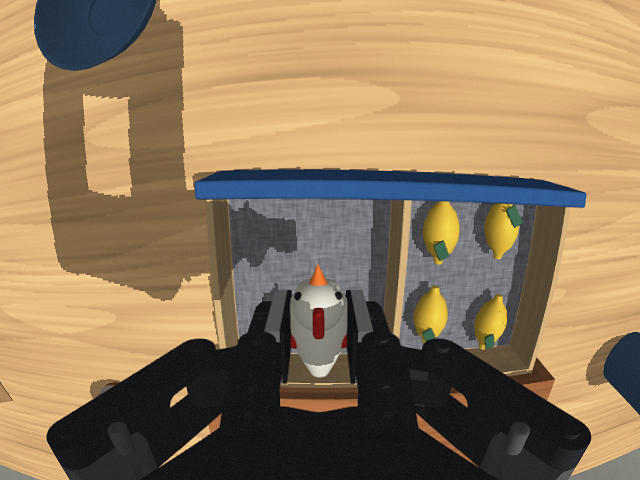

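carry_out:
  plan:
    - [[0,0,5],[0,0,0]]
    - [[0,0,9.5],[0,0,0]]
    - [[0,0,12],[0,0,0]]
    - [[0,0,13.2],[0,0,0]]
    - [[0,0,13.2],[0,0,0]]

```text
time: 35.85
eef_pos: [0.5265, -0.0824, 0.0185]
eef_rot: [[0.053, 0.999, 0.001], [0.999, -0.053, -0.0], [-0.0, 0.001, -1.0]]
force: [0.2, 0.6, -0.2]
width: 0.0228
```

carry_out:
  plan:
    - [[0,0,0],[0,0,0]]
    - [[0,0,0],[0,0,0]]
    - [[0,0,0],[0,0,0]]
    - [[0,0,-4],[0,0,0]]
    - [[0,0,-9],[0,0,0]]
    - [[0,0,-15],[0,0,0]]
    - [[0,-4,-20],[0,0,0]]
    - [[0,-10,-20],[0,0,0]]
    - [[0,-10,-20],[0,0,0]]
    - [[0,-10,-20],[0,0,0]]
  hand: 0.55

```text
time: 37.1
eef_pos: [0.4264, -0.0776, 0.2187]
eef_rot: [[0.054, 0.999, 0.002], [0.999, -0.054, -0.001], [-0.0, 0.002, -1.0]]
force: [0.6, 0.1, -0.2]
width: 0.0385
```

```bash
python3 - <<'E'
from h import *
save('wrist','w19');save('side','s19');save('scene','c19')
p=chest(-.135-.16-.011-.03,0)
plan([*p,.2],86.94)
E
```

```text
az 86.9 from 86.9 shift [5.94, 0.03, 1.83] rv [0.001, 0.0, -0.0] rows>= 1
```

View pics/w19.png

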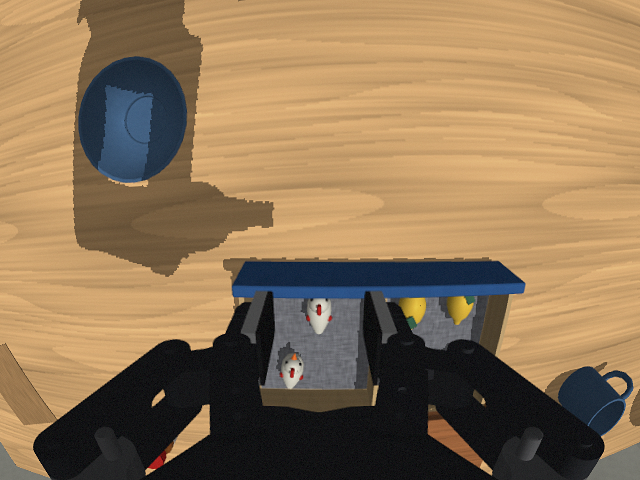

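View pics/s19.png

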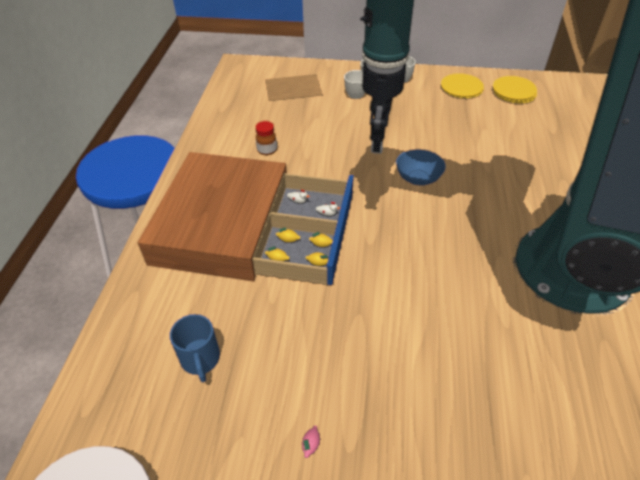

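View pics/c19.png

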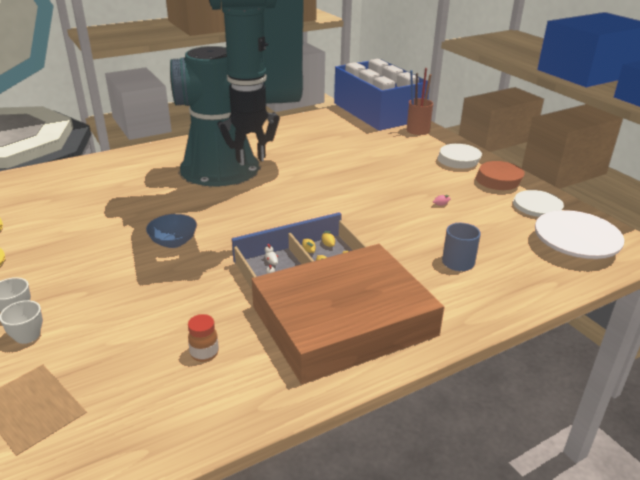

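All four are in their halves, and the bench has only the pink decoy left. Next I move the closed fist in front of the drawer and push it shut gently.

carry_out:
  plan:
    - [[5.9,0,1.8],[0,0,0]]
    - [[5.9,-1,6],[0,0,0]]
    - [[5.9,-1,12],[0,0,0]]
    - [[5.9,-1,17],[0,0,0]]
    - [[5.9,-1,18.5],[0,0,0]]
    - [[5.9,-1,18.5],[0,0,0]]
    - [[5.9,-1,18.5],[0,0,0]]
  hand: 1

```text
time: 38.12
eef_pos: [0.4203, -0.0181, 0.0336]
eef_rot: [[0.054, 0.999, 0.001], [0.999, -0.054, -0.0], [-0.0, 0.001, -1.0]]
force: [-0.1, 0.5, -0.7]
width: -0.0
```

```bash
python3 - <<'E'
from h import *
print(inchest(sense()['eef_pos']),sense()['force'])
for x in(-.306,-.136,-.130): plan([*chest(x,0),.033],86.94)
E
```

```text
[-3.46537420e-01 -2.18953608e-04] [-0.09520777  0.50785079 -0.69504389]
az 86.9 from 86.9 shift [0.02, 4.05, 0.06] rv [0.001, 0.0, -0.0] rows>= 1
az 86.9 from 86.9 shift [0.03, 21.05, 0.08] rv [0.001, 0.0, -0.0] rows>= 4
az 86.9 from 86.9 shift [0.03, 21.65, 0.08] rv [0.001, 0.0, -0.0] rows>= 4
```

carry_out:
  plan:
    - [[0,2,0],[0,0,0]]
    - [[0,3.2,0],[0,0,0]]
    - [[0,3.8,0],[0,0,0]]
    - [[0,4.1,0],[0,0,0]]
    - [[0,4.4,0],[0,0,0]]
    - [[0,4.8,0],[0,0,0]]
    - [[0,5.3,0],[0,0,0]]
    - [[0,5.9,0],[0,0,0]]
    - [[0,6.6,0],[0,0,0]]
    - [[0,7.4,0],[0,0,0]]
    - [[0,8.2,0],[0,0,0]]
    - [[0,9.0,0],[0,0,0]]
    - [[0,9.8,0],[0,0,0]]
    - [[0,10.6,0],[0,0,0]]
    - [[0,11.4,0],[0,0,0]]
    - [[0,12.1,0],[0,0,0]]
    - [[0,12.7,0],[0,0,0]]
    - [[0,13.2,0],[0,0,0]]
    - [[0,13.6,0],[0,0,0]]
    - [[0,13.9,0],[0,0,0]]

```text
time: 40.62
eef_pos: [0.5582, -0.0254, 0.0333]
eef_rot: [[0.054, 0.999, 0.0], [0.999, -0.054, -0.0], [-0.0, 0.0, -1.0]]
force: [-0.9, -0.7, 0.3]
width: 0.0002
```

```bash
python3 - <<'E'
from h import *
save('side','s20',(130,120,370,320),3.3);print(inchest(sense()['eef_pos']))
E
```

```text
[-2.07848283e-01 -1.63625990e-04]
```

View pics/s20.png

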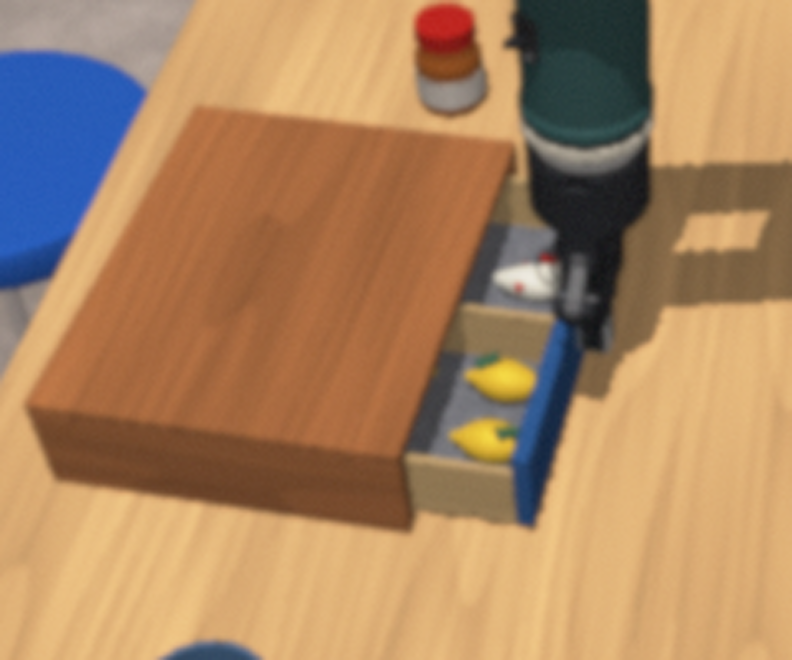

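carry_out:
  plan:
    - [[0,0.4,0],[0,0,0]]
    - [[0,0.9,0],[0,0,0]]
    - [[0,1.5,0],[0,0,0]]
    - [[0,2.1,0],[0,0,0]]
    - [[0,2.8,0],[0,0,0]]
    - [[0,3.5,0],[0,0,0]]
    - [[0,4.2,0],[0,0,0]]
    - [[0,4.9,0],[0,0,0]]
    - [[0,5.6,0],[0,0,0]]
    - [[0,6.2,0],[0,0,0]]
    - [[0,6.7,0],[0,0,0]]
    - [[0,7.2,0],[0,0,0]]
    - [[0,7.6,0],[0,0,0]]
    - [[0,8.0,0],[0,0,0]]
    - [[0,8.3,0],[0,0,0]]
    - [[0,8.3,0],[0,0,0]]
    - [[0,8.3,0],[0,0,0]]

```text
time: 42.8
eef_pos: [0.6301, -0.0295, 0.0332]
eef_rot: [[0.053, 0.998, -0.02], [0.999, -0.053, 0.001], [-0.0, -0.02, -1.0]]
force: [-29.0, -3.6, 25.3]
width: -0.0001
```

At the stop (same 0.630 as before, 29 N). I let go and back off.

carry_out:
  plan:
    - [[0,-1,0],[0,0,0]]
    - [[0,-2.5,0],[0,0,0]]
    - [[0,-5,0],[0,0,0]]
    - [[0,-9,0],[0,0,0]]
    - [[0,-12,-3],[0,0,0]]
    - [[0,-14,-9],[0,0,0]]
    - [[0,-16,-15],[0,0,0]]
    - [[0,-16,-18],[0,0,0]]
    - [[0,-16,-18],[0,0,0]]
    - [[0,-16,-18],[0,0,0]]
    - [[0,-16,-18],[0,0,0]]
    - [[0,-16,-18],[0,0,0]]
    - [[0,-16,-18],[0,0,0]]
    - [[0,-16,-18],[0,0,0]]
    - [[0,-16,-18],[0,0,0]]
    - [[0,-16,-18],[0,0,0]]

```text
time: 44.8
eef_pos: [0.4811, -0.0213, 0.2133]
eef_rot: [[0.054, 0.999, -0.0], [0.999, -0.054, -0.0], [-0.0, -0.0, -1.0]]
force: [-0.0, -0.2, 0.5]
width: -0.0002
```

```bash
python3 - <<'E'
from h import *
save('wrist','w21');save('side','s21',(130,120,450,440),1.8);print(sense()['force'])
# wrist column front upper edge
im=grab_frame('wrist').astype(int)
for x in (-.135,-.295): print(x,np.round(proj('wrist',[[*chest(x,-.09),.072],[*chest(x,.09),.072]])))
E
```

```text
[0.77993481 0.10936257 0.06055628]
-0.135 [[227. 377.]
 [413. 377.]]
-0.295 [[209. 215.]
 [432. 215.]]
```

View pics/w21.png

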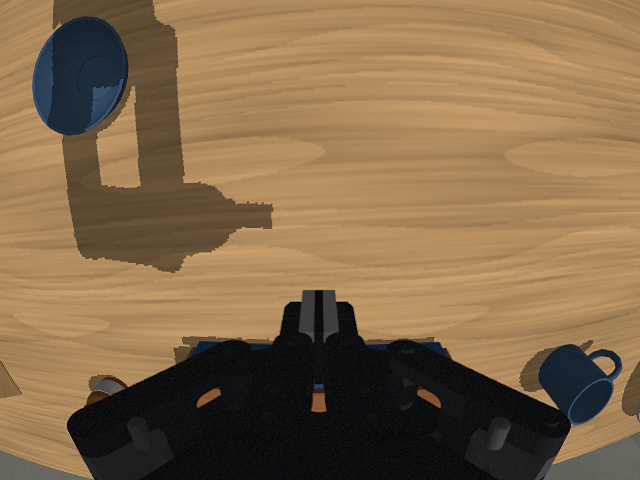

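View pics/s21.png

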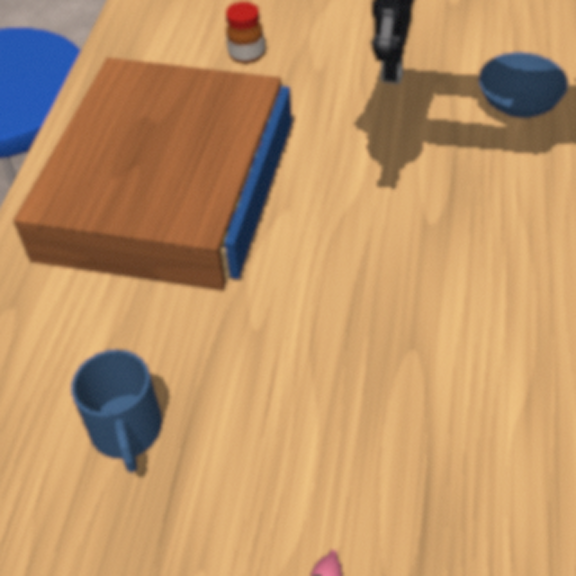

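```bash
python3 - <<'E'
from h import *
a=cv2.imread('pics/side0.png').astype(int);b=grab_frame('side')[:,:,::-1].astype(int)
for n,(l,t,r,bb) in dict(front=(240,160,300,275),mug=(165,310,225,390),bowl=(390,145,450,195),jar=(250,118,282,158)).items():
    d=np.abs(a-b)[t:bb,l:r].max(2);print(n,(d>40).sum(),d.size)
for q in('mug','bowl','glaze_jar'):
    d=search_frame(q,'side')[0];print(q,np.round(d['rect']))
s=sense();print(s['time'],s['force'],np.abs(s['joint_vel']).max())
E
```

```text
front 0 6900
mug 0 4800
bowl 1332 3000
jar 0 1280
mug [167. 315. 221. 383.]
bowl [395. 151. 444. 184.]
glaze_jar [255. 120. 278. 157.]
45.15 [ 0.59224057 -0.31718061  0.33012325] 0.0827915074934102
```

The front, mug and jar regions match the start image pixel for pixel. The bowl differs only by the arm's shadow, with its box in the same place. I hand the job in.

```bash
python3 - <<'E'
from h import *
print(close_job())
E
```

```text
the job is handed in; nothing more can be done
None
```

I popped the drawer and pulled it fully out. The three bench lemons went into the left half with the sample lemon, and the one bench bird went into the right half with the sample bird. I then pushed the drawer to its stop and let it latch, finishing at about 45 s of the 210 s allowed.

**Drawer:** Two seconds after I let go, the blue front matched its starting picture exactly in the side camera, and the arm was clear of everything.

**Contents:** The last picture with the drawer fully open showed everything lying on its floor, unstacked. I could not look inside again after closing it, so any sliding during the push went unchecked.

**Mug, bowl and jar:** The mug and the jar showed no change from the start. The bowl's picture did differ, because the arm's shadow fell on it, but its detected box was within a few pixels of the first.

**Left alone:** The pink look-alike was not touched. I found no other birds or lemons on the bench.

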